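Load and pin the culture-dish carrier

TASK

Put the class's culture dishes away: swing the carrier's keeper out of the way, stack all the dishes lying on the table flat, lids up and squarely on one another between the carrier's four rods, swing the keeper fully home over the pile, then take the lock pin from its wooden stand and push it fully down through the keeper and the carrier plate. Leave the other things on the table where they are.

Things in the scene. Friction and masses are not known exactly. Their poses are not given: they have to be found in the camera images.
- carrier: aluminium dish carrier, fixed to the table: a plate about 115 x 140 mm and 10 mm thick on 14 mm feet (top face 24 mm above the table). Origin on the table under the pile position; x, y along the plate's sides, z up. The keeper is on its +x side
- pile_centre (a point): centre of the marked circle (66 mm across) between the rods on top of the carrier plate, 24 mm above the table, where the pile of dishes stands; axes as the carrier's. Four thin upright round-topped rods (8 mm thick, tops 99 mm above the table) stand at x +-27, y +-27 mm, 38 mm from the pile axis, so that a dish has about 4 mm of play between them; fingers fit between the rods on the plate's +y and -y sides (46 mm gap).
- lug_hole (a point): mouth of the 11 mm hole that goes right through the carrier plate at carrier x +45, y -65 mm, 24 mm above the table (free space of 14 mm below the plate)
- keeper (a joint): angle (rad) of the keeper, a steel bar that swings level about an upright hinge: 0 = fully home, against its stop, holes in line, keeper arm over the pile; grows counter-clockwise seen from above, up to 1.7 (stop). At 1.3 or more it is clear of the loading space. It starts partly open (0.2 to 0.8) over the edge of the pile space. It stays where it is left; about 1 N at the knob moves it
- keeper_hinge (a point): hinge axis of the keeper, at carrier x +45, y +60 mm, 33 mm above the table. From here the bar runs 125 mm to its hole (towards carrier -y when home); bar top is 33 mm above the table. 60 mm along the bar a thin rod carries a 6 mm thick arm that reaches 47 mm towards the pile axis when home, its underside 104 mm above the table (room for five dishes)
- keeper_knob (a point): top centre of the keeper's black round knob, 16 mm across and 24 mm tall, top 134 mm above the table, 60 mm from the hinge; the place to take the keeper from above
- keeper_hole (a point): mouth of the 11 mm hole through the 24 mm wide, 8 mm thick tab at the keeper's free end, 125 mm from the hinge, 33 mm above the table; right over lug_hole when the keeper is home
- pin: steel lock pin, upright. Origin at the centre of the underside of its collar; z up. Below: shank 8 mm thick and 29 mm long with a tapered tip. Above: collar 20 mm across, 4 mm thick, then a round grip 14 mm across and 24 mm tall (from 4 to 28 mm above the origin). At first it stands in the pin stand with its collar on top of it
- pin_stand: wooden block 44 x 44 x 36 mm tall, fixed to the table, with a 13 mm upright hole in the middle; origin at the centre of its underside
- dish1: flat round culture dish with its lid on, rigid, 60 mm across, 15 mm tall, flat top and bottom, about 30 g, all alike; origin at the centre of its underside, z up; may be absent
- dish2: flat round culture dish with its lid on, rigid, 60 mm across, 15 mm tall, flat top and bottom, about 30 g, all alike; origin at the centre of its underside, z up; may be absent
- dish3: flat round culture dish with its lid on, rigid, 60 mm across, 15 mm tall, flat top and bottom, about 30 g, all alike; origin at the centre of its underside, z up; may be absent
- dish4: flat round culture dish with its lid on, rigid, 60 mm across, 15 mm tall, flat top and bottom, about 30 g, all alike; origin at the centre of its underside, z up; may be absent
- dish5: flat round culture dish with its lid on, rigid, 60 mm across, 15 mm tall, flat top and bottom, about 30 g, all alike; origin at the centre of its underside, z up; may be absent
- jar_a: jar with red cap, 54 mm across, 55 mm tall, a bystander; origin at the centre of its underside
- jar_b: jar with red cap, 54 mm across, 55 mm tall, a bystander; origin at the centre of its underside
- strip_box: clear box 60 x 34 x 18 mm, a bystander; origin at the centre of its underside
- slide_box: slide box 80 x 34 x 26 mm, a bystander; origin at the centre of its underside
- paper_cup: open paper cup 68 mm across, 38 mm tall, a bystander; origin at the centre of its underside
- paper_cup2: open paper cup 68 mm across, 38 mm tall, a bystander; origin at the centre of its underside
There are look-alikes about, which are no part of the job. Leave any black or blue look-alike of the dish4 alone.

How it is judged:
On the way, in this order (a step that is already met when the one before it is completed fails the run):
1. all the dishes are stacked flat between the carrier's rods and let go (horizontal distance between each of dish1, dish2, dish3, dish4, dish5 and pile_centre below 0.008 m and angle between each of dish1, dish2, dish3, dish4, dish5's own z axis and vertical below 0.08 rad and z of dish1 in the frame of carrier between 0.02 and 0.09 m and z of dish2 in the frame of carrier between 0.02 and 0.09 m and z of dish3 in the frame of carrier between 0.02 and 0.09 m and z of dish4 in the frame of carrier between 0.02 and 0.09 m and z of dish5 in the frame of carrier between 0.02 and 0.09 m and contact force between each of dish1, dish2, dish3, dish4, dish5 and the fingers below 0.2 N and linear speed of each of dish1, dish2, dish3, dish4, dish5 below 0.02 m/s), for 0.2 s.
2. the keeper is swung fully home over the pile (value of joint keeper below 0.04 rad), for 0.2 s.
3. the pin is fully down through keeper and carrier plate (horizontal distance between pin and lug_hole below 0.004 m and horizontal distance between pin and keeper_hole below 0.004 m and z of pin in the frame of carrier below 0.036 m and angle between pin's own z axis and vertical below 0.12 rad and value of joint keeper below 0.04 rad), for 0.2 s.
At the end, for the whole second after the job is handed in: Every dish present is flat (within 0.08 rad), lid up, on the carrier and within 8 mm of the centre between the rods; the keeper is home (under 0.04 rad); the pin is through both holes, within 4 mm of their axes, upright, with its collar down on the keeper (within 3 mm), released (all of step 3 and horizontal distance between each of dish1, dish2, dish3, dish4, dish5 and pile_centre below 0.008 m and angle between each of dish1, dish2, dish3, dish4, dish5's own z axis and vertical below 0.08 rad and z of dish1 in the frame of carrier between 0.02 and 0.09 m and z of dish2 in the frame of carrier between 0.02 and 0.09 m and z of dish3 in the frame of carrier between 0.02 and 0.09 m and z of dish4 in the frame of carrier between 0.02 and 0.09 m and z of dish5 in the frame of carrier between 0.02 and 0.09 m and linear speed of pin below 0.02 m/s); the robot touches nothing.
It fails at once if one of the jars is shifted by more than 40 mm (distance of any of jar_a, jar_b from where it was at the start of the episode above 0.04 m).
It fails at once if one of the boxes is shifted by more than 40 mm (distance of any of strip_box, slide_box from where it was at the start of the episode above 0.04 m).
It fails at once if one of the paper cups is shifted by more than 40 mm (distance of any of paper_cup, paper_cup2 from where it was at the start of the episode above 0.04 m).
Of dish1, dish2, dish3, dish4, dish5 only 3 to 5 are there at a start; the rules pass over those that are not, and their reading is None.
At some moment in a run one of dish1, dish2, dish3, dish4, dish5 may be knocked a few centimetres aside while the robot is not near it.
It also fails if it takes over 210 s, if anything falls off the work surface, if the arm or the gripper's body presses on something with over 40 N, if the wrist force passes 120 N, or if a joint passes its speed limit or range.

ROBOT

A 7-joint arm with a two-finger parallel gripper is mounted at the origin on the work surface. World frame = base frame: x ahead of the robot, y to its left, z up, the work surface at z = 0. Lengths are in m, angles in rad, forces in N, time in s.
With the tool pointing down it reaches from about 0.4 to 0.85 m from the base axis. Payload 10.4 kg.
Tool frame: the origin (TCP) lies on the mounting face of the last link; the fingertips stand r.tips_ahead ahead of it and the grasp point (between the pads) lies 164 mm ahead of it (r.tips_ahead is the distance from the TCP to the fingertips, in m); z points along the fingers, y is the line along which they close (so a half turn about z gives the same grasp; the last joint's range is limited). The gripper opens to 87 mm and grips with 3 to 60 N. Pads are 19 mm wide; open, the fingers measure 117 mm over their backs; the gripper's body (75 mm by 190 mm) begins 51 mm behind the grasp point.
Start: joints at [1.203, 0.332, -0.065, 1.46, 0.022, 1.35, -0.088], TCP at [0.211, -0.588, 0.405] pointing down, gripper open.
Joint ranges: [-2.6, 2.6], [-0.5, 2.12], [-1.47, 1.34], [0.16, 2.42], [-1.27, 4.41], [0.06, 2.06], [-2.6, 2.6]. Speed limits (rad/s): [2.22, 2.22, 2.79, 2.79, 3.14, 3.14, 3.14].

INTERFACE

Orientations are given as a unit quaternion [x, y, z, w].
In Python, from bench import telemetry, imaging, job, r gives the robot as it stands.
- The arm moves only by the tool move_arm, never from a script. Its argument "steps" is a list of rows, each an object of numbers: "dx", "dy", "dz": the shift along the tool's x, y, z in cm; "spin": the turn about the tool's z in rad. In form: [{"dx": .., "dy": .., "dz": .., "spin": ..}, ...]. A call has 1 to 12 rows; each row shifts and turns the commanded pose from where the row before left it, along the tool's axes as they then stand; what a row does not reach is not made up. A row lasts 1/10 s, in which the tool goes at most 50 mm and 8.59 degrees, less where a joint would pass 70% of its speed; a pose out of reach is approached as far as the arm can. A call with a gripper value outside its range is refused whole. "claw" is the finger opening in cm, from 0 to 8.7, set as the call begins (left out, the last holds). The fingers move at their own pace and stop on an object; "squeeze" is the grip in N (left out, the last holds). Time passes only in rows, so rows that do not move let the fingers close. It gives the time, the measured TCP pose, the force, the opening and the grip force at its end, in the units of the state.
- telemetry.read_state(): the state, without advancing time (a new reading comes with each control period).
- imaging.camera(name): name is "scene" or "top" or "wrist"; returns a dict with "img" (480x640x3 uint8, red, green, blue), "camera_matrix" (3x3 intrinsics, pixels), "R" (3x3) and "t" (3): a world point X has camera coordinates R X + t. Camera axes: x right, y down, z forward; pixel columns grow to the right and rows downward; lengths in m; the calibration is good to about 2 mm. A picture is of the moment at which its call begins. There is no depth.
- job.close_job(): hands the job in; it is judged then, once.
The state is a dict: "time": time; "joint_positions": joint angles; "joint_vel": joint speeds; "joint_torque": joint torques, N m; "ee_pos": TCP position; "eef_rot": TCP orientation; "ft_force": force on the tool from outside, world axes, zero at the start; "torque": the same for the moment, N m; "width": finger opening in m; "grip_force": force on a finger pad.
Only numpy, scipy, OpenCV 4.12 (cv2) and the standard library are available. Lean on these libraries where they do the work, as an engineer would, in place of code of your own. Each camera call takes 0.05 s, during which the arm holds its last target. There are 200 camera calls.

## Working session

There is one attempt and no reset: what is moved stays moved. The work goes in short steps, Python scripts to look and compute and a tool call to move; the robot and the scene stay as the last step left them, time stands still between calls to the robot, and variables do not carry over. Pictures are saved under pics/ and viewed, at most 14 in all, crops included, and the job is handed in when it is done.

Besides the shell and the picture viewer there is one more tool, called as name(argument=value, ...), one argument or row to a line, values as JSON. move_arm: Moves the arm, as the interface text tells. Its arguments: {"type":"object","properties":{"steps":{"type":"array","items":{"type":"object","properties":{"dx":{"type":"number"},"dy":{"type":"number"},"dz":{"type":"number"},"spin":{"type":"number"}}}},"claw":{"type":"number"},"squeeze":{"type":"number"}},"required":["steps"]}

```bash
mkdir -p pics; ls; cat > h.py <<'E'
import numpy as np, cv2
from bench import telemetry, imaging, job, r
def grab(n,f=None):
    c=imaging.camera(n)
    if f: cv2.imwrite('pics/'+f,c['img'][:,:,::-1])
    return c
def ray(c,u,v,z):
    K=np.array(c['camera_matrix']);R=np.array(c['R']);t=np.array(c['t'])
    o=-R.T@t; d=R.T@np.linalg.inv(K)@np.array([u,v,1.])
    return o+d*(z-o[2])/d[2]
def proj(c,X):
    K=np.array(c['camera_matrix']);p=K@(np.array(c['R'])@np.array(X)+np.array(c['t']));return p[:2]/p[2]
E
python3 - <<'E'
from h import *
s=telemetry.read_state();print(s,r.tips_ahead)
for n in('top','scene'):
    c=grab(n,n+'0.png');print(n,-np.array(c['R']).T@c['t'],c['camera_matrix'],c['R'])
E
```

```text
pics
{'time': 0.0, 'joint_positions': array([ 1.20341305,  0.33284104, -0.06467769,  1.46095237,  0.02160893,
        1.34989925, -0.08847814]), 'joint_vel': array([ 0.00020587, -0.00012939, -0.00023738,  0.00074284, -0.00029658,
       -0.00192004, -0.00190267]), 'joint_torque': array([-6.31694493e-04, -6.23238516e+01,  2.45758990e-02, -3.89898670e+01,
       -6.13747467e-02,  3.94173351e-02,  1.39974973e-04]), 'ee_pos': array([ 0.21119215, -0.58809263,  0.40396768]), 'eef_rot': array([ 9.85175028e-01,  1.71550783e-01, -1.60834244e-04, -6.83541754e-04]), 'ft_force': array([-0.49707745, -0.2921301 ,  0.96136877]), 'torque': array([-0.08177107, -0.03265828,  0.04961042]), 'grip_force': 0.0, 'width': 0.08662647524659324} 0.1822
top [ 0.29661137 -0.06562429  1.27425016] [[541.48341681   0.         317.56276679]
 [  0.         541.48341681 242.28358066]
 [  0.           0.           1.        ]] [[-3.46591255e-02 -9.99374543e-01 -7.01910917e-03]
 [-9.75315500e-01  3.53556306e-02 -2.17967094e-01]
 [ 2.18078930e-01 -7.08702897e-04 -9.75930878e-01]]
scene [1.3156022  0.51382618 0.72337611] [[497.29965779   0.         320.89297578]
 [  0.         497.29965779 233.52984351]
 [  0.           0.           1.        ]] [[-0.60212598  0.79800795  0.02505222]
 [ 0.4093814   0.33552817 -0.84842661]
 [-0.68545691 -0.50060379 -0.52871984]]
```

View pics/top0.png

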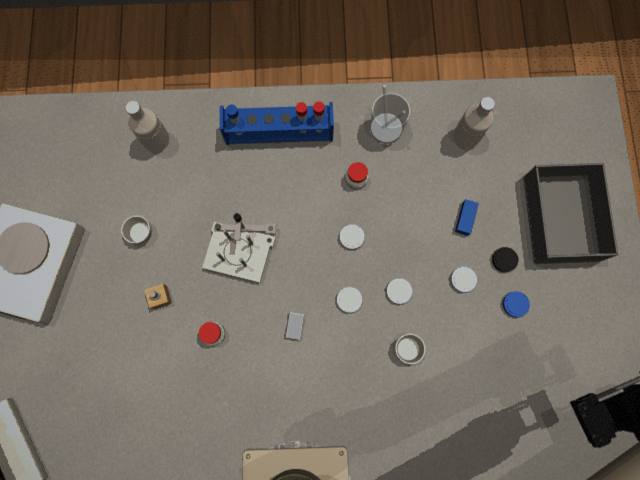

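View pics/scene0.png

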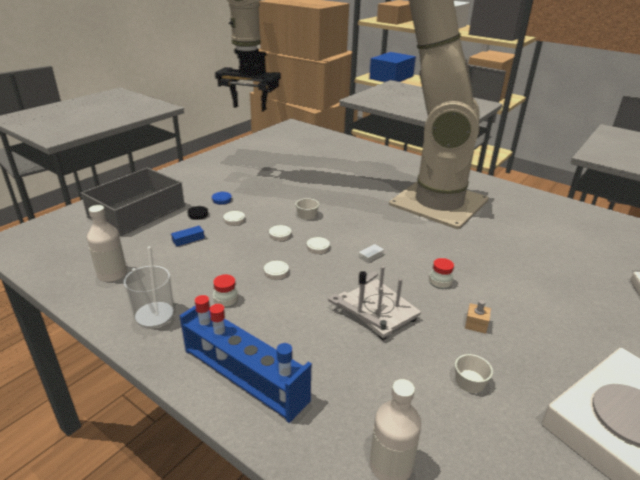

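Top view: four white dishes at about (351,237), (349,300), (399,291) and (464,280). The look-alikes are black (505,260) and blue (516,305). The carrier is at (240,250), the pin stand at (157,296), the jars at (358,175) and (210,334), and the cups at (136,231) and (409,349). The four white ones match "dish"; I'll confirm with an enlarged crop.

```bash
python3 - <<'E'
from h import *
c=grab('top'); im=c['img']
hsv=cv2.cvtColor(im,cv2.COLOR_RGB2HSV)
m=((hsv[...,2]>185)&(hsv[...,1]<40)).astype(np.uint8)
n,l,st,ce=cv2.connectedComponentsWithStats(m)
for i in range(1,n):
    if 150<st[i,4]<3000: print(ce[i].round(1),st[i],ray(c,*ce[i],0.015).round(4))
a=cv2.resize(im[205:290,195:285],None,fx=6.5,fy=6.5,interpolation=cv2.INTER_CUBIC)
b=cv2.resize(im[215:325,325:535],None,fx=3,fy=3,interpolation=cv2.INTER_CUBIC)
cv2.imwrite('pics/car.png',a[:,:,::-1]);cv2.imwrite('pics/dish.png',b[:,:,::-1])
o=((hsv[...,0]>8)&(hsv[...,0]<22)&(hsv[...,1]>110)&(hsv[...,2]>120)).astype(np.uint8)[280:315,135:180]
y,x=np.nonzero(o);print('stand',x.mean()+135,y.mean()+280,x.min()+135,x.max()+135,y.min()+280,y.max()+280,ray(c,x.mean()+135,y.mean()+280,.036))
E
```

```text
[351.6 235.4] [340 225  24  23 386] [ 0.5919 -0.1484  0.015 ]
[258.1 255.6] [242 235  27  42 355] [0.5508 0.0754 0.015 ]
[464.6 277.8] [452 267  25  24 246] [ 0.4803 -0.4081  0.015 ]
[399.3 290. ] [387 279  25  24 404] [ 0.4571 -0.2532  0.015 ]
[349.2 298.9] [337 288  25  23 413] [ 0.4403 -0.1355  0.015 ]
stand 156.76131687242798 295.880658436214 146 167 284 307 [0.4606043  0.30702434 0.036     ]
```

View pics/car.png

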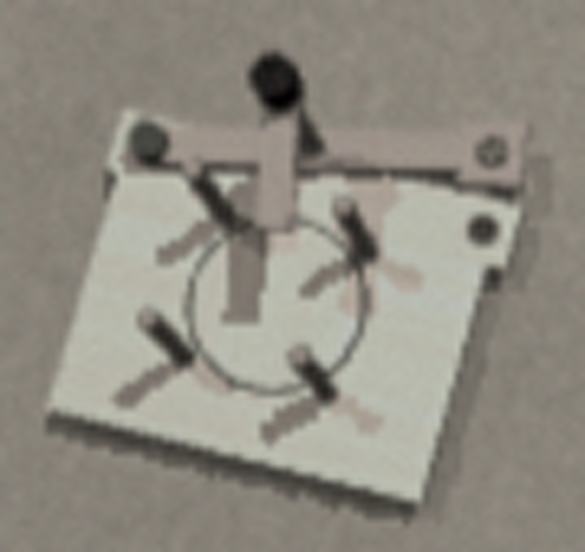

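View pics/dish.png

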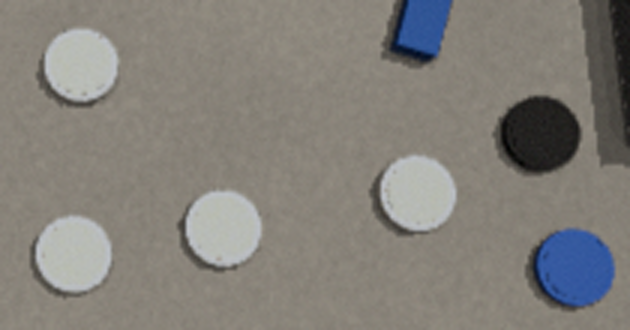

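The crop shows four white dishes, which are the ones to move; the black and blue discs are the look-alikes. In the carrier crop: hinge (150,142), keeper hole (492,151), lug hole (483,230), circle centre (279,305), knob (276,82).

```bash
cat >> h.py <<'E'
def dishes(c):
    hsv=cv2.cvtColor(c['img'],cv2.COLOR_RGB2HSV)
    m=((hsv[...,2]>165)&(hsv[...,1]<40)).astype(np.uint8)
    out=[]
    for k in cv2.findContours(m,0,1)[0]:
        a=cv2.contourArea(k)
        if 250<a<700:
            (u,v),rad=cv2.minEnclosingCircle(k)
            if rad<16: out.append((u,v,rad,ray(c,u,v,.013).round(4)))
    return out
def fit(P,W):  # P local xy, W world xy -> yaw, origin
    P=np.array(P);W=np.array(W);p=P-P.mean(0);w=W-W.mean(0)
    a=np.arctan2((p[:,0]*w[:,1]-p[:,1]*w[:,0]).sum(),(p*w).sum())
    R=np.array([[np.cos(a),-np.sin(a)],[np.sin(a),np.cos(a)]])
    o=W.mean(0)-R@P.mean(0);return a,o,R,np.linalg.norm((P@R.T+o)-W,axis=1)
def go(x,y,z=None,yaw=None,off=.164):
    """tool-frame move (cm) from present pose to grasp point x,y (z of TCP-off)"""
    s=telemetry.read_state();q=s['eef_rot'];psi=2*np.arctan2(q[1],q[0]);p=s['ee_pos']
    d=np.array([x,y])-p[:2]
    print('psi %.3f pos %s'%(psi,p.round(4)),'dx %.2f dy %.2f'%(100*d@[np.cos(psi),np.sin(psi)],100*d@[np.sin(psi),-np.cos(psi)]),
      '' if z is None else 'dz %.2f'%(100*(p[2]-z-off)),'' if yaw is None else 'spin %.3f'%((psi-yaw+np.pi/2)%np.pi-np.pi/2))
E
python3 - <<'E'
from h import *
c=grab('top')
for d in dishes(c):print(d)
f=lambda x,y,z:ray(c,(x+.5)/6.5-.5+195,(y+.5)/6.5-.5+205,z)
H=f(150,142,.033);L=f(483,230,.024);C=f(279,305,.024);KH=f(492,151,.033);KN=f(276,82,.134)
a,o,R,e=fit([(45,60),(45,-65),(0,0)],1000*np.array([H,L,C])[:,:2]);print('carrier yaw',a,o,e)
for P in(KH,KN):
    q=R.T@(1000*P[:2]-o);d=q-[45,60];print('local',q,np.linalg.norm(d),np.arctan2(d[0],-d[1]))
for x,y in((150,320),(298,353),(345,205)): print('rod',R.T@(1000*f(x,y,.099)[:2]-o))
E
```

```text
(407.6914978027344, 348.8829650878906, 10.550005912780762, array([ 0.3217, -0.2636,  0.013 ]))
(349.2272644042969, 299.2878723144531, 12.439587593078613, array([ 0.4397, -0.1356,  0.013 ]))
(399.0454406738281, 290.5909118652344, 12.518693923950195, array([ 0.4559, -0.2529,  0.013 ]))
(463.75, 279.0625, 12.59737777709961, array([ 0.4776, -0.4063,  0.013 ]))
(236.84124755859375, 251.44955444335938, 12.666627883911133, array([0.5631, 0.1263, 0.013 ]))
(351.62554931640625, 235.9125518798828, 12.028656959533691, array([ 0.5911, -0.1485,  0.013 ]))
carrier yaw -0.28316977353997835 [560.78224535 123.34827355] [0.28049588 0.18934291 0.39165336]
local [ 72.38043587 -61.56543774] 124.61076968496747 0.22153532428173042
local [55.45928236 -0.62991271] 61.52546548285952 0.17082889761836625
rod [-27.94752449  25.58617975]
rod [-26.60063706 -26.55777897]
rod [ 27.08169821 -27.94333382]
```

Carrier geometry agrees to within 0.4 mm, with the rods within 1.5 mm. Yaw is -0.283 and the keeper is at about 0.21 rad. I'll go to the knob first.

```bash
cat >> h.py <<'E'
YAW=-.283;O=np.array([.5608,.1233])
def car(x,y): 
    c,s=np.cos(YAW),np.sin(YAW);return O+np.array([c*x-s*y,s*x+c*y])/1000
E
python3 - <<'E'
from h import *
k=car(45+60*np.sin(.21),60-60*np.cos(.21));print(k);go(*k,.13,YAW)
E
```

```text
[0.61638814 0.10850743]
psi 0.345 pos [ 0.2112 -0.5882  0.4043] dx 61.68 dy -51.87 dz 11.03 spin 0.628
```

move_arm(
  steps=[
    {"dx": 3.6,"dy": -3.0},
    {"dx": 3.6,"dy": -3.0},
    {"dx": 3.6,"dy": -3.0},
    {"dx": 3.6,"dy": -3.0},
    {"dx": 3.6,"dy": -3.0},
    {"dx": 3.6,"dy": -3.0},
    {"dx": 3.6,"dy": -3.0},
    {"dx": 3.6,"dy": -3.0},
    {"dx": 3.6,"dy": -3.0},
    {"dx": 3.6,"dy": -3.0},
    {"dx": 3.6,"dy": -3.0},
    {"dx": 3.6,"dy": -3.0},
  ],
  claw=5,
  squeeze=15,
)

```text
$.steps[0]: bad value
```

move_arm(
  steps=[
    {"dx": 3.6,"dy": -3.1},
    {"dx": 3.6,"dy": -3.1},
    {"dx": 3.6,"dy": -3.1},
    {"dx": 3.6,"dy": -3.1},
    {"spin": 0.126},
    {"spin": 0.126},
    {"spin": 0.126},
    {"spin": 0.126},
    {"spin": 0.126},
    {},
    {},
  ],
)

```text
$.steps[0]: bad value
```

```bash
python3 - <<'E'
from h import *
k=car(45+60*np.sin(.21),60-60*np.cos(.21));go(*k,.13,YAW)
c=grab('wrist','w1.png')
print(proj(c,[*k,.134]))
E
```

```text
psi 0.345 pos [ 0.2112 -0.5882  0.4043] dx 61.68 dy -51.87 dz 11.03 spin 0.628
[-1952.77451395 -2347.63827157]
```

View pics/w1.png

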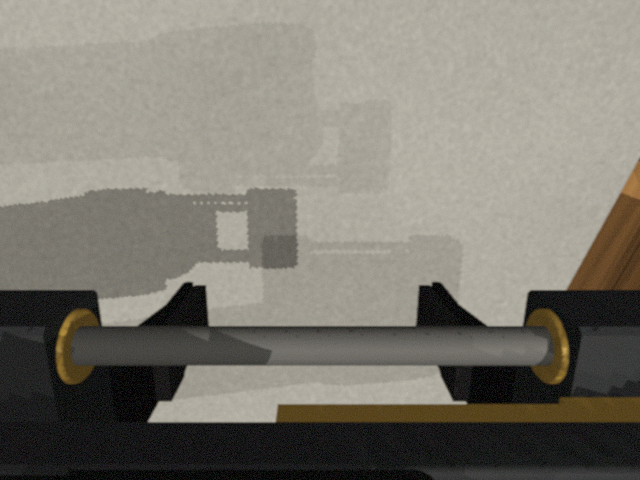

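The rows were refused (nothing moved; the wrist view shows only bare table and the fingers). I'll fill in all the keys.

move_arm(
  steps=[
    {"dx": 3.6,"dy": -3.0,"dz": 0,"spin": 0},
    {"dx": 3.6,"dy": -3.0,"dz": 0,"spin": 0},
  ],
  claw=5,
  squeeze=15,
)

```text
time: 0.45
ee_pos: [0.2585, -0.5069, 0.4041]
eef_rot: [0.985, 0.17, -0.0, -0.0]
ft_force: [2.4, -0.0, 0.5]
width: 0.0781
grip_force: 0.0
```

move_arm(
  steps=[
    {"dx": 3.6,"dy": -3.0,"dz": 0,"spin": 0},
    {"dx": 3.6,"dy": -3.0,"dz": 0,"spin": 0},
    {"dx": 3.6,"dy": -3.0,"dz": 0,"spin": 0},
    {"dx": 3.6,"dy": -3.0,"dz": 0,"spin": 0},
    {"dx": 3.6,"dy": -3.0,"dz": 0,"spin": 0},
    {"dx": 3.6,"dy": -3.0,"dz": 0,"spin": 0},
    {"dx": 3.6,"dy": -3.0,"dz": 0,"spin": 0},
    {"dx": 3.6,"dy": -3.0,"dz": 0,"spin": 0},
    {"dx": 3.6,"dy": -3.0,"dz": 0,"spin": 0},
    {"dx": 3.6,"dy": -3.0,"dz": 0,"spin": 0},
    {"dx": 3.6,"dy": -3.0,"dz": 0,"spin": 0},
    {"dx": 3.6,"dy": -3.0,"dz": 0,"spin": 0},
  ],
)

```text
time: 1.65
ee_pos: [0.5442, -0.021, 0.4049]
eef_rot: [0.985, 0.171, 0.0, 0.0]
ft_force: [1.1, -0.7, 0.0]
width: 0.0496
grip_force: 0.0
```

move_arm(
  steps=[
    {"dx": 3.6,"dy": -3.1,"dz": 0,"spin": 0},
    {"dx": 3.6,"dy": -3.1,"dz": 0,"spin": 0},
    {"dx": 3.6,"dy": -3.1,"dz": 0,"spin": 0},
    {"dx": 0,"dy": 0,"dz": 0,"spin": 0.126},
    {"dx": 0,"dy": 0,"dz": 0,"spin": 0.126},
    {"dx": 0,"dy": 0,"dz": 0,"spin": 0.126},
    {"dx": 0,"dy": 0,"dz": 0,"spin": 0.126},
    {"dx": 0,"dy": 0,"dz": 0,"spin": 0.124},
    {"dx": 0,"dy": 0,"dz": 0,"spin": 0},
    {"dx": 0,"dy": 0,"dz": 0,"spin": 0},
  ],
)

```text
time: 2.65
ee_pos: [0.6138, 0.1015, 0.4047]
eef_rot: [0.99, -0.139, -0.0, 0.0]
ft_force: [0.1, -0.0, -1.2]
width: 0.0503
grip_force: 0.0
```

```bash
python3 - <<'E'
from h import *
k=car(45+60*np.sin(.21),60-60*np.cos(.21));go(*k,.13,YAW)
c=grab('wrist','w2.png')
print(proj(c,[*k,.134]))
E
```

```text
psi -0.279 pos [0.6138 0.1015 0.4047] dx 0.05 dy -0.74 dz 11.07 spin 0.004
[299.33935592 245.38227028]
```

View pics/w2.png

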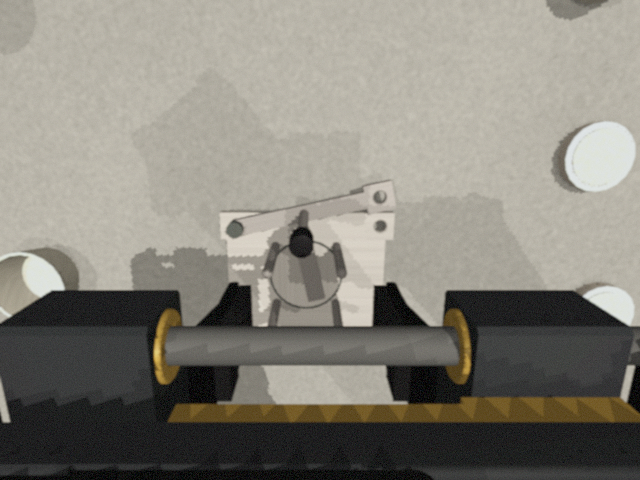

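Wrist view: the knob blob spans (291–312, 227–258), and I predicted (299,245). I'll check the other features here: hinge (235,229), lug (380,226), keeper hole (380,197).

```bash
python3 - <<'E'
from h import *
c=grab('wrist')
im=c['img'].astype(int).max(2)
m=np.zeros_like(im,np.uint8);m[215:270,280:325]=(im<45)[215:270,280:325]
n,l,st,ce=cv2.connectedComponentsWithStats(m);i=1+st[1:,4].argmax();print(st[i],ce[i])
print('cam',-np.array(c['R']).T@c['t'],np.array(c['R']).round(2).tolist(),c['camera_matrix'][0][0])
loc=lambda p:(np.array([[np.cos(YAW),np.sin(YAW)],[-np.sin(YAW),np.cos(YAW)]])@(p[:2]-O)*1000).round(1)
for n_,u,v,z in(('hinge',235,229,.033),('lug',380,226,.024),('kh',380,197,.033),('circ',306,274,.024)):print(n_,loc(ray(c,u,v,z)))
for z,v in((.134,240),(.134,235),(.11,248)):print(z,v,loc(ray(c,302,v,z)))
for z in(.134,.11): print(z,proj(c,[*car(57.5,1.3),z]))
E
```

```text
[289 227  23  30 470] [300.66808511 242.43191489]
cam [0.68367129 0.08119524 0.38527892] [[-0.28, -0.96, 0.0], [-0.93, 0.27, 0.27], [-0.26, 0.07, -0.96]] 423.08561105562023
hinge [42.9 59.4]
lug [ 43.9 -66.2]
kh [ 71.  -63.6]
circ [-1.  -1.4]
0.134 240 [61.  -0.3]
0.134 235 [64.2 -0.3]
0.11 248 [48.8  0.2]
0.134 [299.37646352 245.40497132]
0.11 [300.39374121 235.54943839]
```

move_arm(
  steps=[
    {"dx": 0,"dy": -0.7,"dz": 3,"spin": 0},
    {"dx": 0,"dy": 0,"dz": 4,"spin": 0},
    {"dx": 0,"dy": 0,"dz": 2,"spin": 0},
    {"dx": 0,"dy": 0,"dz": 2,"spin": 0},
    {"dx": 0,"dy": 0,"dz": 0,"spin": 0},
  ],
)

```text
time: 3.25
ee_pos: [0.615, 0.1077, 0.2918]
eef_rot: [0.99, -0.14, -0.002, 0.001]
ft_force: [0.5, -0.3, -0.4]
width: 0.0503
grip_force: 0.0
```

move_arm(
  steps=[
    {"dx": 0,"dy": 0,"dz": 0,"spin": 0},
    {"dx": 0,"dy": 0,"dz": 0,"spin": 0},
    {"dx": 0,"dy": 0,"dz": 0,"spin": 0},
    {"dx": 0,"dy": 0,"dz": 0,"spin": 0},
    {"dx": 0,"dy": 0,"dz": 0,"spin": 0},
  ],
  claw=0,
  squeeze=15,
)

```text
time: 3.75
ee_pos: [0.6159, 0.1082, 0.2952]
eef_rot: [0.99, -0.141, 0.0, -0.0]
ft_force: [-0.1, -0.3, -0.1]
width: 0.0179
grip_force: 0.0
```

```bash
python3 - <<'E'
import numpy as np
t=np.linspace(.21,1.47,13)
print(np.c_[6*np.diff(np.sin(t)),6*np.diff(np.cos(t))].round(2).tolist())
E
```

```text
[[0.61, -0.16], [0.59, -0.23], [0.56, -0.29], [0.53, -0.34], [0.49, -0.4], [0.44, -0.45], [0.4, -0.49], [0.34, -0.53], [0.28, -0.56], [0.22, -0.59], [0.16, -0.61], [0.1, -0.62]]
```

move_arm(
  steps=[
    {"dx": 0,"dy": 0,"dz": 0,"spin": 0},
    {"dx": 0,"dy": 0,"dz": 0,"spin": 0},
    {"dx": 0,"dy": 0,"dz": 0,"spin": 0},
  ],
)

```text
time: 4.05
ee_pos: [0.6159, 0.1082, 0.2951]
eef_rot: [0.99, -0.141, 0.0, 0.0]
ft_force: [-0.4, -0.8, 3.7]
width: 0.0157
grip_force: 15.0
```

move_arm(
  steps=[
    {"dx": 0.61,"dy": -0.16,"dz": 0,"spin": 0},
    {"dx": 0.59,"dy": -0.23,"dz": 0,"spin": 0},
    {"dx": 0.56,"dy": -0.29,"dz": 0,"spin": 0},
    {"dx": 0.53,"dy": -0.34,"dz": 0,"spin": 0},
    {"dx": 0.49,"dy": -0.4,"dz": 0,"spin": 0},
    {"dx": 0.44,"dy": -0.45,"dz": 0,"spin": 0},
    {"dx": 0.4,"dy": -0.49,"dz": 0,"spin": 0},
    {"dx": 0.34,"dy": -0.53,"dz": 0,"spin": 0},
    {"dx": 0.28,"dy": -0.56,"dz": 0,"spin": 0},
    {"dx": 0.22,"dy": -0.59,"dz": 0,"spin": 0},
    {"dx": 0.16,"dy": -0.61,"dz": 0,"spin": 0},
    {"dx": 0.1,"dy": -0.62,"dz": 0,"spin": 0},
  ],
)

```text
time: 5.25
ee_pos: [0.6774, 0.1433, 0.2951]
eef_rot: [0.99, -0.142, 0.001, 0.001]
ft_force: [1.1, -4.7, 3.3]
width: 0.0152
grip_force: 15.0
```

```bash
python3 - <<'E'
from h import *
s=telemetry.read_state();print(s['ee_pos'],s['width'],s['grip_force'],s['ft_force'])
print(car(45+60*np.sin(1.47),60-60*np.cos(1.47)))
E
```

```text
[0.6773778  0.1432795  0.29508637] 0.015246954258235315 15.002283453941345 [ 1.07762726 -4.72536172  3.28080154]
[0.67639923 0.14588103]
```

move_arm(
  steps=[
    {"dx": 0,"dy": 0,"dz": 0,"spin": 0},
    {"dx": 0,"dy": 0,"dz": 0,"spin": 0},
    {"dx": 0,"dy": 0,"dz": 0,"spin": 0},
    {"dx": 0,"dy": 0,"dz": -3,"spin": 0},
    {"dx": 0,"dy": 0,"dz": -4,"spin": 0},
    {"dx": 0,"dy": 5,"dz": 0,"spin": 0},
    {"dx": 0,"dy": 5,"dz": 0,"spin": 0},
    {"dx": -1,"dy": 4.8,"dz": 0,"spin": 0},
    {"dx": -1,"dy": 4.8,"dz": 0,"spin": 0},
    {"dx": -1,"dy": 4.8,"dz": 0,"spin": 0},
    {"dx": 0,"dy": 3,"dz": 0,"spin": 0},
    {"dx": 0,"dy": 0,"dz": 0,"spin": 0},
  ],
  claw=8.7,
)

```text
time: 6.45
ee_pos: [0.5688, -0.1147, 0.3647]
eef_rot: [0.989, -0.145, -0.0, 0.001]
ft_force: [0.1, -0.3, 0.2]
width: 0.0868
grip_force: 0.0
```

```bash
python3 - <<'E'
from h import *
c=grab('top','t2.png')
for d in dishes(c):print(d)
f=c['img'][:,:,:];b=cv2.resize(f[190:320,190:490],None,fx=2.6,fy=2.6,interpolation=cv2.INTER_CUBIC);cv2.imwrite('pics/t2c.png',b[:,:,::-1])
go(.591,-.1485,.0262,YAW)
E
```

```text
(407.6914978027344, 348.8829650878906, 10.550005912780762, array([ 0.3217, -0.2636,  0.013 ]))
(399.5, 290.5, 12.349188804626465, array([ 0.4561, -0.254 ,  0.013 ]))
(463.8143005371094, 278.8143005371094, 12.7822265625, array([ 0.4782, -0.4065,  0.013 ]))
psi -0.288 pos [ 0.5697 -0.1116  0.3647] dx 3.09 dy 2.94 dz 17.45 spin -0.005
```

View pics/t2c.png

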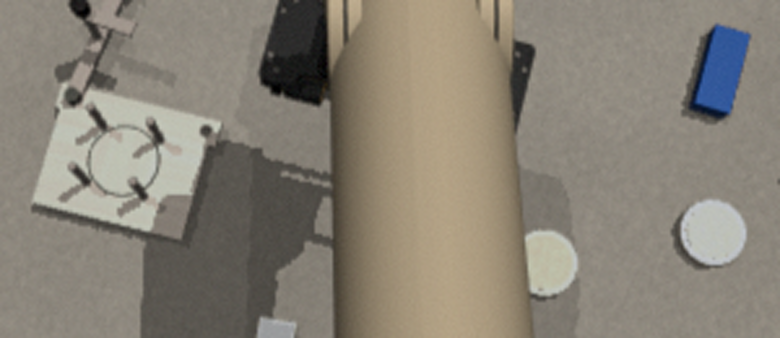

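The keeper is now swung wide open, clear of the rods. The arm hides dish A, so I'll use the wrist view to place it.

```bash
cat >> h.py <<'E'
def wd(c,z=.015):
    """white dish tops in the wrist view, via ellipse fit"""
    hsv=cv2.cvtColor(c['img'],cv2.COLOR_RGB2HSV)
    m=((hsv[...,2]>205)&(hsv[...,1]<30)).astype(np.uint8);m[285:]=0
    m=cv2.morphologyEx(m,cv2.MORPH_OPEN,np.ones((3,3)))
    for k in cv2.findContours(m,0,1)[0]:
        if cv2.contourArea(k)>1000:
            (u,v),ax,_=cv2.fitEllipse(cv2.convexHull(k));x,y,w,h=cv2.boundingRect(k)
            print((x,y,w,h),round(u),round(v),np.round(ax),ray(c,u,v,z).round(4))
E
python3 - <<'E'
from h import *
c=grab('wrist','w3.png');wd(c);print(proj(c,[.591,-.1485,.015]))
E
```

```text
(0, 247, 127, 38) 63 262 [ 54. 146.] [0.5928 0.0944 0.015 ]
(314, 144, 74, 66) 351 179 [70. 75.] [ 0.5915 -0.15    0.015 ]
[348.92130485 179.91216855]
```

move_arm(
  steps=[
    {"dx": 3.1,"dy": 3.0,"dz": 1,"spin": 0},
    {"dx": 0,"dy": 0,"dz": 4,"spin": 0},
    {"dx": 0,"dy": 0,"dz": 4,"spin": 0},
    {"dx": 0,"dy": 0,"dz": 4,"spin": 0},
    {"dx": 0,"dy": 0,"dz": 2,"spin": 0},
    {"dx": 0,"dy": 0,"dz": 0,"spin": 0},
    {"dx": 0,"dy": 0,"dz": 0,"spin": 0},
  ],
)

```text
time: 7.25
ee_pos: [0.5926, -0.1452, 0.2154]
eef_rot: [0.99, -0.14, 0.0, -0.0]
ft_force: [0.2, 0.1, 1.3]
width: 0.0874
grip_force: 0.0
```

```bash
python3 - <<'E'
from h import *
go(.5913,-.1493,.0262,YAW)
E
```

```text
psi -0.281 pos [ 0.5926 -0.1452  0.2154] dx -0.01 dy 0.43 dz 2.52 spin 0.002
```

move_arm(
  steps=[
    {"dx": 0,"dy": 0.43,"dz": 1.2,"spin": 0},
    {"dx": 0,"dy": 0,"dz": 1.3,"spin": 0},
    {"dx": 0,"dy": 0,"dz": 0,"spin": 0},
    {"dx": 0,"dy": 0,"dz": 0,"spin": 0},
  ],
)

```text
time: 7.65
ee_pos: [0.5906, -0.1507, 0.1895]
eef_rot: [0.99, -0.141, -0.0, -0.0]
ft_force: [0.3, -0.2, 0.6]
width: 0.0869
grip_force: 0.0
```

move_arm(
  steps=[
    {"dx": 0,"dy": 0,"dz": 0,"spin": 0},
    {"dx": 0,"dy": 0,"dz": 0,"spin": 0},
    {"dx": 0,"dy": 0,"dz": 0,"spin": 0},
    {"dx": 0,"dy": 0,"dz": 0,"spin": 0},
    {"dx": 0,"dy": 0,"dz": 0,"spin": 0},
    {"dx": 0,"dy": 0,"dz": 0,"spin": 0},
    {"dx": 0,"dy": 0,"dz": 0,"spin": 0},
  ],
  claw=0,
  squeeze=12,
)

```text
time: 8.35
ee_pos: [0.5907, -0.1507, 0.1899]
eef_rot: [0.99, -0.141, 0.0, 0.0]
ft_force: [0.0, 0.7, 1.9]
width: 0.0598
grip_force: 12.0
```

move_arm(
  steps=[
    {"dx": 0,"dy": 0,"dz": -2,"spin": 0},
    {"dx": 0,"dy": 0,"dz": -4,"spin": 0},
    {"dx": 0,"dy": 0,"dz": -4,"spin": 0},
    {"dx": 0,"dy": 0,"dz": -4,"spin": 0},
    {"dx": 0,"dy": 0,"dz": 0,"spin": 0},
  ],
)

```text
time: 8.85
ee_pos: [0.5921, -0.1506, 0.3359]
eef_rot: [0.99, -0.141, 0.005, 0.001]
ft_force: [0.5, -0.6, -0.6]
width: 0.0591
grip_force: 12.0
```

```bash
cat >> h.py <<'E'
PC=car(-.7,-.5)
E
python3 - <<'E'
from h import *
go(*PC,.0445,YAW)
E
```

```text
psi -0.283 pos [ 0.5921 -0.1506  0.3359] dx -10.73 dy -25.38 dz 12.74 spin -0.000
```

move_arm(
  steps=[
    {"dx": -1.8,"dy": -4.2,"dz": 0,"spin": 0},
    {"dx": -1.8,"dy": -4.2,"dz": 0,"spin": 0},
    {"dx": -1.8,"dy": -4.2,"dz": 0,"spin": 0},
    {"dx": -1.8,"dy": -4.2,"dz": 0,"spin": 0},
    {"dx": -1.8,"dy": -4.2,"dz": 0,"spin": 0},
    {"dx": -1.7,"dy": -4.3,"dz": 0,"spin": 0},
    {"dx": 0,"dy": 0,"dz": 0,"spin": 0},
    {"dx": 0,"dy": 0,"dz": 0,"spin": 0},
    {"dx": 0,"dy": 0,"dz": 0,"spin": 0},
  ],
)

```text
time: 9.75
ee_pos: [0.5588, 0.1209, 0.3293]
eef_rot: [0.99, -0.142, -0.0, 0.0]
ft_force: [0.6, -0.4, 0.0]
width: 0.0593
grip_force: 12.0
```

```bash
python3 - <<'E'
from h import *
go(*PC,.0445,YAW)
c=grab('wrist','w4.png')
E
```

```text
psi -0.285 pos [0.5588 0.1209 0.3293] dx 0.05 dy -0.24 dz 12.08 spin -0.002
```

View pics/w4.png

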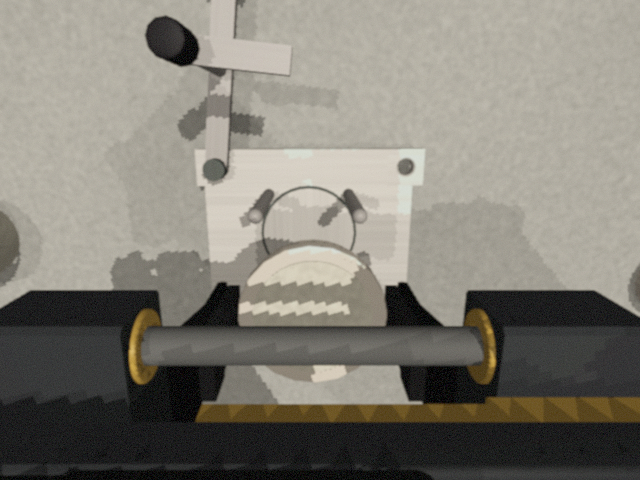

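Dish held level. The two front rod tops are at (256,215) and (360,215), the hinge at (215,169) and the lug hole at (405,166). I'll check these against the model.

```bash
python3 - <<'E'
from h import *
c=grab('wrist')
loc=lambda p:(np.array([[np.cos(YAW),np.sin(YAW)],[-np.sin(YAW),np.cos(YAW)]])@(p[:2]-O)*1000).round(1)
for n,u,v,z in(('r+',256,214,.099),('r-',360,214,.099),('hinge',215,169,.033),('lug',405,166,.024)):print(n,loc(ray(c,u,v,z)))
print(proj(c,[*telemetry.read_state()['ee_pos'][:2],.1313+.0]),telemetry.read_state()['ee_pos'])
print('dish',loc(ray(c,313,313,.1543)))
E
```

```text
r+ [27.7 24.8]
r- [ 27.6 -28.1]
hinge [43.7 59.1]
lug [ 44.6 -66. ]
[310.99222338 290.77009763] [0.55892608 0.12052577 0.32944154]
dish [-1.2 -4. ]
```

move_arm(
  steps=[
    {"dx": 0,"dy": -0.26,"dz": 0,"spin": 0},
    {"dx": 0,"dy": 0,"dz": 2,"spin": 0},
    {"dx": 0,"dy": 0,"dz": 1,"spin": 0},
    {"dx": 0,"dy": 0,"dz": 1,"spin": 0},
    {"dx": 0,"dy": 0,"dz": 1,"spin": 0},
    {"dx": 0,"dy": 0,"dz": 1,"spin": 0},
    {"dx": 0,"dy": 0,"dz": 0,"spin": 0},
    {"dx": 0,"dy": 0,"dz": 0,"spin": 0},
  ],
)

```text
time: 10.65
ee_pos: [0.5594, 0.1247, 0.2698]
eef_rot: [0.99, -0.141, -0.0, 0.0]
ft_force: [0.4, -0.1, -0.0]
width: 0.0596
grip_force: 12.0
```

```bash
python3 - <<'E'
from h import *
go(*PC,.052,YAW)
E
```

```text
psi -0.283 pos [0.5594 0.1247 0.2698] dx 0.10 dy 0.14 dz 5.38 spin -0.000
```

move_arm(
  steps=[
    {"dx": 0.1,"dy": 0.12,"dz": 0,"spin": 0},
    {"dx": 0,"dy": 0,"dz": 1,"spin": 0},
    {"dx": 0,"dy": 0,"dz": 1,"spin": 0},
    {"dx": 0,"dy": 0,"dz": 1,"spin": 0},
    {"dx": 0,"dy": 0,"dz": 1,"spin": 0},
    {"dx": 0,"dy": 0,"dz": 0.7,"spin": 0},
    {"dx": 0,"dy": 0,"dz": 0.6,"spin": 0},
    {"dx": 0,"dy": 0,"dz": 0,"spin": 0},
    {"dx": 0,"dy": 0,"dz": 0,"spin": 0},
    {"dx": 0,"dy": 0,"dz": 0,"spin": 0},
  ],
)

```text
time: 11.65
ee_pos: [0.5602, 0.1232, 0.2172]
eef_rot: [0.99, -0.141, 0.0, -0.0]
ft_force: [-0.5, 0.6, 0.2]
width: 0.0593
grip_force: 12.0
```

```bash
python3 - <<'E'
from h import *
go(*PC,.052,YAW)
E
```

```text
psi -0.283 pos [0.5602 0.1232 0.2172] dx -0.01 dy 0.03 dz 0.12 spin -0.000
```

move_arm(
  steps=[
    {"dx": 0,"dy": 0,"dz": 0.2,"spin": 0},
    {"dx": 0,"dy": 0,"dz": 0,"spin": 0},
  ],
)

```text
time: 11.85
ee_pos: [0.56, 0.1231, 0.2147]
eef_rot: [0.99, -0.141, 0.0, 0.0]
ft_force: [0.2, 0.0, -0.7]
width: 0.0591
grip_force: 12.0
```

move_arm(
  steps=[
    {"dx": 0,"dy": 0,"dz": 0,"spin": 0},
    {"dx": 0,"dy": 0,"dz": 0,"spin": 0},
    {"dx": 0,"dy": 0,"dz": 0,"spin": 0},
    {"dx": 0,"dy": 0,"dz": 0,"spin": 0},
    {"dx": 0,"dy": 0,"dz": -2,"spin": 0},
    {"dx": 0,"dy": 0,"dz": -4,"spin": 0},
    {"dx": 0,"dy": 0,"dz": -4,"spin": 0},
    {"dx": 0,"dy": 0,"dz": -2,"spin": 0},
  ],
  claw=7.8,
)

```text
time: 12.65
ee_pos: [0.5604, 0.1236, 0.3384]
eef_rot: [0.99, -0.141, 0.002, -0.001]
ft_force: [-0.5, 0.6, -0.9]
width: 0.078
grip_force: 0.0
```

```bash
python3 - <<'E'
from h import *
c=grab('top')
for d in dishes(c):print(d)
go(.440,-.136,.18,YAW)
c=grab('wrist');wd(c,.039)
E
```

```text
(407.5, 349.0, 10.594910621643066, array([ 0.3215, -0.2631,  0.013 ]))
(349.25, 299.0, 12.651680946350098, array([ 0.4404, -0.1357,  0.013 ]))
(399.04840087890625, 290.4677429199219, 12.61965560913086, array([ 0.4562, -0.2529,  0.013 ]))
(463.8143005371094, 278.8143005371094, 12.7822265625, array([ 0.4782, -0.4065,  0.013 ]))
psi -0.283 pos [0.5609 0.1238 0.3406] dx -4.35 dy 28.32 dz -0.34 spin -0.000
(218, 154, 209, 61) 324 185 [134. 210.] [0.5931 0.1066 0.039 ]
```

move_arm(
  steps=[
    {"dx": -1.4,"dy": 4.7,"dz": 0,"spin": 0},
    {"dx": -1.4,"dy": 4.7,"dz": 0,"spin": 0},
    {"dx": -1.4,"dy": 4.7,"dz": 0,"spin": 0},
    {"dx": -1.4,"dy": 4.7,"dz": 0,"spin": 0},
    {"dx": -1.4,"dy": 4.7,"dz": 0,"spin": 0},
    {"dx": -1.4,"dy": 4.7,"dz": 0,"spin": 0},
    {"dx": 0,"dy": 0,"dz": 0,"spin": 0},
    {"dx": 0,"dy": 0,"dz": 0,"spin": 0},
  ],
  claw=8.7,
)

```text
time: 13.55
ee_pos: [0.3998, -0.1249, 0.3341]
eef_rot: [0.99, -0.142, -0.0, 0.0]
ft_force: [-0.4, 0.5, 0.2]
width: 0.0875
grip_force: 0.0
```

```bash
python3 - <<'E'
from h import *
c=grab('wrist');wd(c);go(.4405,-.136,.0262,YAW)
E
```

```text
(492, 245, 52, 40) 517 279 [47. 67.] [ 0.3183 -0.2623  0.015 ]
(271, 129, 82, 83) 311 170 [82. 83.] [ 0.4397 -0.1365  0.015 ]
(429, 51, 88, 92) 473 97 [84. 94.] [ 0.456 -0.254  0.015]
psi -0.283 pos [ 0.4005 -0.1239  0.3342] dx 4.18 dy 0.04 dz 14.40 spin -0.000
```

move_arm(
  steps=[
    {"dx": 4.1,"dy": 0.1,"dz": 0,"spin": 0},
    {"dx": 0,"dy": 0,"dz": 4,"spin": 0},
    {"dx": 0,"dy": 0,"dz": 4,"spin": 0},
    {"dx": 0,"dy": 0,"dz": 3,"spin": 0},
    {"dx": 0,"dy": 0,"dz": 1,"spin": 0},
    {"dx": 0,"dy": 0,"dz": 0,"spin": 0},
    {"dx": 0,"dy": 0,"dz": 0,"spin": 0},
  ],
)

```text
time: 14.3
ee_pos: [0.4405, -0.1361, 0.2159]
eef_rot: [0.99, -0.141, 0.001, 0.0]
ft_force: [-0.3, -0.1, 0.5]
width: 0.0866
grip_force: 0.0
```

```bash
python3 - <<'E'
from h import *
go(.4402,-.1363,.0262,YAW)
E
```

```text
psi -0.282 pos [ 0.4405 -0.1361  0.2159] dx -0.02 dy 0.02 dz 2.57 spin 0.001
```

move_arm(
  steps=[
    {"dx": 0,"dy": 0,"dz": 1.3,"spin": 0},
    {"dx": 0,"dy": 0,"dz": 1.2,"spin": 0},
    {"dx": 0,"dy": 0,"dz": 0,"spin": 0},
    {"dx": 0,"dy": 0,"dz": 0,"spin": 0},
  ],
)

```text
time: 14.7
ee_pos: [0.4395, -0.1365, 0.1895]
eef_rot: [0.99, -0.141, -0.0, -0.0]
ft_force: [0.9, 0.4, 0.7]
width: 0.0869
grip_force: 0.0
```

move_arm(
  steps=[
    {"dx": 0,"dy": 0,"dz": 0,"spin": 0},
    {"dx": 0,"dy": 0,"dz": 0,"spin": 0},
    {"dx": 0,"dy": 0,"dz": 0,"spin": 0},
    {"dx": 0,"dy": 0,"dz": 0,"spin": 0},
    {"dx": 0,"dy": 0,"dz": 0,"spin": 0},
    {"dx": 0,"dy": 0,"dz": 0,"spin": 0},
    {"dx": 0,"dy": 0,"dz": 0,"spin": 0},
  ],
  claw=0,
)

```text
time: 15.4
ee_pos: [0.4397, -0.1366, 0.1899]
eef_rot: [0.99, -0.141, 0.0, 0.0]
ft_force: [-1.4, -0.5, 0.7]
width: 0.0593
grip_force: 12.0
```

move_arm(
  steps=[
    {"dx": 0,"dy": 0,"dz": -2,"spin": 0},
    {"dx": 0,"dy": 0,"dz": -4,"spin": 0},
    {"dx": 0,"dy": 0,"dz": -4,"spin": 0},
    {"dx": 0,"dy": 0,"dz": -4,"spin": 0},
    {"dx": 0.7,"dy": -4.7,"dz": 0,"spin": 0},
    {"dx": 0.7,"dy": -4.7,"dz": 0,"spin": 0},
    {"dx": 0.7,"dy": -4.7,"dz": 0,"spin": 0},
    {"dx": 0.7,"dy": -4.7,"dz": 0,"spin": 0},
    {"dx": 0.7,"dy": -4.7,"dz": 0,"spin": 0},
    {"dx": 0.7,"dy": -4.7,"dz": 0,"spin": 0},
    {"dx": 0,"dy": 0,"dz": 0,"spin": 0},
    {"dx": 0,"dy": 0,"dz": 0,"spin": 0},
  ],
)

```text
time: 16.6
ee_pos: [0.5587, 0.1237, 0.3291]
eef_rot: [0.99, -0.14, -0.001, -0.0]
ft_force: [-0.2, -0.8, -0.4]
width: 0.0594
grip_force: 12.0
```

```bash
python3 - <<'E'
from h import *
go(*PC,.067,YAW)
E
```

```text
psi -0.281 pos [0.5587 0.1237 0.3291] dx 0.15 dy 0.02 dz 9.81 spin 0.002
```

move_arm(
  steps=[
    {"dx": 0.15,"dy": 0,"dz": 1.5,"spin": 0},
    {"dx": 0,"dy": 0,"dz": 1.5,"spin": 0},
    {"dx": 0,"dy": 0,"dz": 0.8,"spin": 0},
    {"dx": 0,"dy": 0,"dz": 0,"spin": 0},
    {"dx": 0,"dy": 0,"dz": 0,"spin": 0},
  ],
)

```text
time: 17.1
ee_pos: [0.5601, 0.1217, 0.2916]
eef_rot: [0.99, -0.141, -0.0, 0.0]
ft_force: [0.6, 1.3, -0.6]
width: 0.0594
grip_force: 12.0
```

```bash
python3 - <<'E'
from h import *
go(*PC,.0664,YAW)
E
```

```text
psi -0.284 pos [0.5601 0.1217 0.2916] dx -0.05 dy -0.12 dz 6.12 spin -0.001
```

move_arm(
  steps=[
    {"dx": 0,"dy": -0.12,"dz": 0,"spin": 0},
    {"dx": 0,"dy": 0,"dz": 1,"spin": 0},
    {"dx": 0,"dy": 0,"dz": 1,"spin": 0},
    {"dx": 0,"dy": 0,"dz": 1,"spin": 0},
    {"dx": 0,"dy": 0,"dz": 1,"spin": 0},
    {"dx": 0,"dy": 0,"dz": 1,"spin": 0},
    {"dx": 0,"dy": 0,"dz": 0.7,"spin": 0},
    {"dx": 0,"dy": 0,"dz": 0.4,"spin": 0},
    {"dx": 0,"dy": 0,"dz": 0,"spin": 0},
    {"dx": 0,"dy": 0,"dz": 0,"spin": 0},
  ],
)

```text
time: 18.1
ee_pos: [0.5606, 0.1233, 0.231]
eef_rot: [0.99, -0.141, 0.0, -0.0]
ft_force: [0.0, -0.2, -0.2]
width: 0.0592
grip_force: 12.0
```

```bash
python3 - <<'E'
from h import *
go(*PC,.0664,YAW)
E
```

```text
psi -0.283 pos [0.5606 0.1233 0.231 ] dx -0.05 dy 0.05 dz 0.06 spin -0.000
```

Release, then on to dish C at (.456,-.2535).

move_arm(
  steps=[
    {"dx": 0,"dy": 0,"dz": 0,"spin": 0},
    {"dx": 0,"dy": 0,"dz": 0,"spin": 0},
    {"dx": 0,"dy": 0,"dz": 0,"spin": 0},
    {"dx": 0,"dy": 0,"dz": 0,"spin": 0},
    {"dx": 0,"dy": 0,"dz": -2,"spin": 0},
    {"dx": 0,"dy": 0,"dz": -4,"spin": 0},
    {"dx": 0,"dy": 0,"dz": -4,"spin": 0},
    {"dx": 0,"dy": 0,"dz": -1,"spin": 0},
    {"dx": 0,"dy": 0,"dz": 0,"spin": 0},
  ],
  claw=7.8,
)

```text
time: 19.0
ee_pos: [0.5609, 0.1234, 0.3425]
eef_rot: [0.99, -0.141, 0.002, -0.0]
ft_force: [-0.3, 1.0, -0.1]
width: 0.078
grip_force: 0.0
```

```bash
python3 - <<'E'
from h import *
c=grab('top')
for d in dishes(c):print(d)
go(.456,-.2535,.18,YAW)
E
```

```text
(407.5, 349.0, 10.594910621643066, array([ 0.3215, -0.2631,  0.013 ]))
(399.0, 290.5, 12.659089088439941, array([ 0.4561, -0.2528,  0.013 ]))
(463.8143005371094, 278.8143005371094, 12.7822265625, array([ 0.4782, -0.4065,  0.013 ]))
psi -0.283 pos [0.5605 0.1232 0.3407] dx 0.50 dy 39.09 dz -0.33 spin -0.000
```

move_arm(
  steps=[
    {"dx": -0.4,"dy": 4.3,"dz": 0,"spin": 0},
    {"dx": -0.4,"dy": 4.3,"dz": 0,"spin": 0},
    {"dx": -0.4,"dy": 4.3,"dz": 0,"spin": 0},
    {"dx": -0.4,"dy": 4.3,"dz": 0,"spin": 0},
    {"dx": -0.4,"dy": 4.3,"dz": 0,"spin": 0},
    {"dx": -0.4,"dy": 4.4,"dz": 0,"spin": 0},
    {"dx": -0.4,"dy": 4.4,"dz": 0,"spin": 0},
    {"dx": -0.4,"dy": 4.4,"dz": 0,"spin": 0},
    {"dx": -0.3,"dy": 4.4,"dz": 0,"spin": 0},
    {"dx": 0,"dy": 0,"dz": 0,"spin": 0},
    {"dx": 0,"dy": 0,"dz": 0,"spin": 0},
  ],
  claw=8.7,
)

```text
time: 20.15
ee_pos: [0.4168, -0.243, 0.339]
eef_rot: [0.99, -0.142, -0.001, -0.001]
ft_force: [0.7, -0.0, -1.2]
width: 0.0875
grip_force: 0.0
```

```bash
python3 - <<'E'
from h import *
c=grab('wrist');wd(c);go(.4561,-.2535,.0262,YAW)
E
```

```text
(271, 129, 82, 82) 311 170 [81. 82.] [ 0.4558 -0.2539  0.015 ]
(478, 27, 87, 93) 521 73 [83. 97.] [ 0.478  -0.4075  0.015 ]
psi -0.283 pos [ 0.4175 -0.2419  0.3394] dx 4.03 dy 0.03 dz 14.92 spin -0.000
```

move_arm(
  steps=[
    {"dx": 4.0,"dy": 0,"dz": 0,"spin": 0},
    {"dx": 0,"dy": 0,"dz": 4,"spin": 0},
    {"dx": 0,"dy": 0,"dz": 4,"spin": 0},
    {"dx": 0,"dy": 0,"dz": 3,"spin": 0},
    {"dx": 0,"dy": 0,"dz": 1.5,"spin": 0},
    {"dx": 0,"dy": 0,"dz": 0,"spin": 0},
    {"dx": 0,"dy": 0,"dz": 0,"spin": 0},
  ],
)

```text
time: 20.9
ee_pos: [0.4566, -0.2526, 0.2159]
eef_rot: [0.99, -0.14, -0.0, -0.0]
ft_force: [0.1, -0.1, -0.3]
width: 0.0873
grip_force: 0.0
```

```bash
python3 - <<'E'
from h import *
go(.4559,-.2537,.0262,YAW)
E
```

```text
psi -0.281 pos [ 0.4566 -0.2526  0.2159] dx -0.04 dy 0.13 dz 2.57 spin 0.002
```

move_arm(
  steps=[
    {"dx": 0,"dy": 0.1,"dz": 1.3,"spin": 0},
    {"dx": 0,"dy": 0,"dz": 1.2,"spin": 0},
    {"dx": 0,"dy": 0,"dz": 0,"spin": 0},
    {"dx": 0,"dy": 0,"dz": 0,"spin": 0},
  ],
)

```text
time: 21.3
ee_pos: [0.4557, -0.2545, 0.1905]
eef_rot: [0.99, -0.141, -0.0, -0.0]
ft_force: [0.6, 0.6, 0.3]
width: 0.087
grip_force: 0.0
```

move_arm(
  steps=[
    {"dx": 0,"dy": 0,"dz": 0,"spin": 0},
    {"dx": 0,"dy": 0,"dz": 0,"spin": 0},
    {"dx": 0,"dy": 0,"dz": 0,"spin": 0},
    {"dx": 0,"dy": 0,"dz": 0,"spin": 0},
    {"dx": 0,"dy": 0,"dz": 0,"spin": 0},
    {"dx": 0,"dy": 0,"dz": 0,"spin": 0},
    {"dx": 0,"dy": 0,"dz": 0,"spin": 0},
  ],
  claw=0,
)

```text
time: 22.0
ee_pos: [0.4559, -0.2546, 0.1909]
eef_rot: [0.99, -0.141, 0.0, 0.0]
ft_force: [-0.8, -1.0, 2.2]
width: 0.0594
grip_force: 12.0
```

move_arm(
  steps=[
    {"dx": 0,"dy": 0,"dz": -2,"spin": 0},
    {"dx": 0,"dy": 0,"dz": -4,"spin": 0},
    {"dx": 0,"dy": 0,"dz": -4,"spin": 0},
    {"dx": 0,"dy": 0,"dz": -4,"spin": 0},
    {"dx": 0,"dy": -4.9,"dz": 0,"spin": 0},
    {"dx": -0.1,"dy": -4.9,"dz": 0,"spin": 0},
    {"dx": -0.1,"dy": -4.9,"dz": 0,"spin": 0},
    {"dx": 0,"dy": -4.9,"dz": 0,"spin": 0},
    {"dx": -0.1,"dy": -4.9,"dz": 0,"spin": 0},
    {"dx": -0.1,"dy": -4.9,"dz": 0,"spin": 0},
    {"dx": -0.1,"dy": -4.9,"dz": 0,"spin": 0},
    {"dx": 0,"dy": -4.8,"dz": 0,"spin": 0},
  ],
)

```text
time: 23.2
ee_pos: [0.5603, 0.1242, 0.3308]
eef_rot: [0.99, -0.141, 0.0, 0.0]
ft_force: [1.2, 0.1, -0.4]
width: 0.0594
grip_force: 12.0
```

move_arm(
  steps=[
    {"dx": 0,"dy": 0,"dz": 0,"spin": 0},
    {"dx": 0,"dy": 0,"dz": 0,"spin": 0},
  ],
)

```text
time: 23.4
ee_pos: [0.5601, 0.1237, 0.3303]
eef_rot: [0.99, -0.14, -0.0, -0.0]
ft_force: [-0.7, -0.3, -0.8]
width: 0.0595
grip_force: 12.0
```

```bash
python3 - <<'E'
from h import *
go(*PC,.0814,YAW)
E
```

```text
psi -0.280 pos [0.5601 0.1237 0.3303] dx 0.01 dy 0.06 dz 8.49 spin 0.003
```

move_arm(
  steps=[
    {"dx": 0,"dy": 0.05,"dz": 1.5,"spin": 0.003},
    {"dx": 0,"dy": 0,"dz": 1.3,"spin": 0},
    {"dx": 0,"dy": 0,"dz": 0,"spin": 0},
    {"dx": 0,"dy": 0,"dz": 0,"spin": 0},
  ],
)

```text
time: 23.8
ee_pos: [0.56, 0.121, 0.3021]
eef_rot: [0.99, -0.143, -0.001, 0.0]
ft_force: [0.5, -0.5, 0.8]
width: 0.0593
grip_force: 12.0
```

```bash
python3 - <<'E'
from h import *
go(*PC,.0821,YAW)
E
```

```text
psi -0.287 pos [0.56   0.121  0.3021] dx -0.05 dy -0.20 dz 5.60 spin -0.004
```

move_arm(
  steps=[
    {"dx": 0,"dy": -0.15,"dz": 0,"spin": -0.004},
    {"dx": 0,"dy": 0,"dz": 1,"spin": 0},
    {"dx": 0,"dy": 0,"dz": 1,"spin": 0},
    {"dx": 0,"dy": 0,"dz": 1,"spin": 0},
    {"dx": 0,"dy": 0,"dz": 1,"spin": 0},
    {"dx": 0,"dy": 0,"dz": 1,"spin": 0},
    {"dx": 0,"dy": 0,"dz": 0.5,"spin": 0},
    {"dx": 0,"dy": 0,"dz": 0,"spin": 0},
    {"dx": 0,"dy": 0,"dz": 0,"spin": 0},
    {"dx": 0,"dy": 0,"dz": 0,"spin": 0},
  ],
)

```text
time: 24.8
ee_pos: [0.5607, 0.1233, 0.2483]
eef_rot: [0.99, -0.141, 0.0, -0.0]
ft_force: [0.1, -0.5, -0.4]
width: 0.0591
grip_force: 12.0
```

```bash
python3 - <<'E'
from h import *
go(*PC,.0821,YAW)
E
```

```text
psi -0.282 pos [0.5607 0.1233 0.2483] dx -0.06 dy 0.05 dz 0.22 spin 0.001
```

move_arm(
  steps=[
    {"dx": -0.05,"dy": 0.03,"dz": 0.2,"spin": 0},
    {"dx": 0,"dy": 0,"dz": 0,"spin": 0},
    {"dx": 0,"dy": 0,"dz": 0,"spin": 0},
  ],
)

```text
time: 25.1
ee_pos: [0.5599, 0.123, 0.2458]
eef_rot: [0.99, -0.141, 0.0, 0.0]
ft_force: [-0.5, -0.2, 0.8]
width: 0.0595
grip_force: 12.0
```

move_arm(
  steps=[
    {"dx": 0,"dy": 0,"dz": 0,"spin": 0},
    {"dx": 0,"dy": 0,"dz": 0,"spin": 0},
    {"dx": 0,"dy": 0,"dz": 0,"spin": 0},
    {"dx": 0,"dy": 0,"dz": 0,"spin": 0},
    {"dx": 0,"dy": 0,"dz": -2,"spin": 0},
    {"dx": 0,"dy": 0,"dz": -4,"spin": 0},
    {"dx": 0,"dy": 0,"dz": -3,"spin": 0},
    {"dx": 0,"dy": 0,"dz": -1,"spin": 0},
    {"dx": 0,"dy": 0,"dz": 0,"spin": 0},
    {"dx": 0,"dy": 0,"dz": 0,"spin": 0},
  ],
  claw=7.8,
)

```text
time: 26.1
ee_pos: [0.5597, 0.1229, 0.3446]
eef_rot: [0.99, -0.141, -0.001, 0.0]
ft_force: [-1.0, -0.3, -0.9]
width: 0.0784
grip_force: 0.0
```

```bash
python3 - <<'E'
from h import *
c=grab('top')
for d in dishes(c):print(d)
c=grab('wrist','w5.png')
go(.478,-.407,.18,YAW)
E
```

```text
(407.5, 349.0, 10.594910621643066, array([ 0.3215, -0.2631,  0.013 ]))
(463.8143005371094, 278.8143005371094, 12.7822265625, array([ 0.4782, -0.4065,  0.013 ]))
psi -0.282 pos [0.5596 0.1228 0.3441] dx 6.92 dy 53.16 dz 0.01 spin 0.001
```

View pics/w5.png

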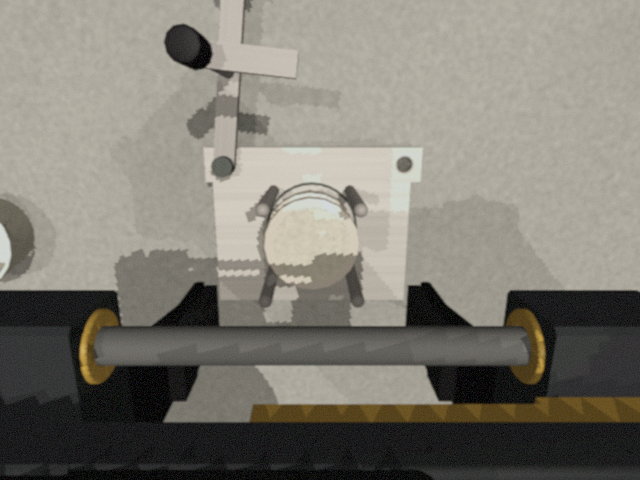

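Three dishes are stacked squarely between the rods, with the top one at about (312,240). Next is the last dish.

move_arm(
  steps=[
    {"dx": 0.26,"dy": 4.84,"dz": 0,"spin": 0},
    {"dx": 0.26,"dy": 4.84,"dz": 0,"spin": 0},
    {"dx": 0.26,"dy": 4.84,"dz": 0,"spin": 0},
    {"dx": 0.26,"dy": 4.84,"dz": 0,"spin": 0},
    {"dx": 0.26,"dy": 4.84,"dz": 0,"spin": 0},
    {"dx": 0.26,"dy": 4.84,"dz": 0,"spin": 0},
    {"dx": 0.26,"dy": 4.84,"dz": 0,"spin": 0},
    {"dx": 0.26,"dy": 4.84,"dz": 0,"spin": 0},
    {"dx": 0.26,"dy": 4.84,"dz": 0,"spin": 0},
    {"dx": 0.26,"dy": 4.84,"dz": 0,"spin": 0},
    {"dx": 0.26,"dy": 4.84,"dz": 0,"spin": 0},
    {"dx": 0,"dy": 0,"dz": 0,"spin": 0},
  ],
  claw=8.7,
)

```text
time: 27.4
ee_pos: [0.4351, -0.4031, 0.3438]
eef_rot: [0.989, -0.145, -0.002, 0.001]
ft_force: [-1.1, -0.7, -0.4]
width: 0.087
grip_force: 0.0
```

move_arm(
  steps=[
    {"dx": 0,"dy": 0,"dz": 0,"spin": 0},
    {"dx": 0,"dy": 0,"dz": 0,"spin": 0},
  ],
)

```text
time: 27.6
ee_pos: [0.4396, -0.3951, 0.3448]
eef_rot: [0.99, -0.14, -0.0, -0.001]
ft_force: [0.3, -0.5, -0.2]
width: 0.0869
grip_force: 0.0
```

```bash
python3 - <<'E'
from h import *
c=grab('wrist');wd(c);go(.4778,-.4072,.0262,YAW)
E
```

```text
(274, 130, 81, 82) 314 170 [80. 81.] [ 0.4776 -0.4076  0.015 ]
psi -0.280 pos [ 0.4398 -0.3948  0.3452] dx 3.99 dy 0.14 dz 15.50 spin 0.003
```

move_arm(
  steps=[
    {"dx": 4.0,"dy": 0.1,"dz": 0,"spin": 0.003},
    {"dx": 0,"dy": 0,"dz": 4,"spin": 0},
    {"dx": 0,"dy": 0,"dz": 4,"spin": 0},
    {"dx": 0,"dy": 0,"dz": 4,"spin": 0},
    {"dx": 0,"dy": 0,"dz": 1,"spin": 0},
    {"dx": 0,"dy": 0,"dz": 0,"spin": 0},
    {"dx": 0,"dy": 0,"dz": 0,"spin": 0},
    {"dx": 0,"dy": 0,"dz": 0,"spin": 0},
  ],
)

```text
time: 28.45
ee_pos: [0.4782, -0.4087, 0.2183]
eef_rot: [0.99, -0.142, 0.002, 0.001]
ft_force: [-0.5, -1.1, -0.8]
width: 0.0871
grip_force: 0.0
```

```bash
python3 - <<'E'
from h import *
go(.4777,-.4074,.0262,YAW)
E
```

```text
psi -0.285 pos [ 0.4782 -0.4087  0.2183] dx -0.08 dy -0.11 dz 2.81 spin -0.002
```

Return vector: dx -6.9, dy -53.2.

move_arm(
  steps=[
    {"dx": -0.05,"dy": -0.1,"dz": 1.4,"spin": -0.002},
    {"dx": 0,"dy": 0,"dz": 1.4,"spin": 0},
    {"dx": 0,"dy": 0,"dz": 0,"spin": 0},
    {"dx": 0,"dy": 0,"dz": 0,"spin": 0},
  ],
)

```text
time: 28.85
ee_pos: [0.4769, -0.4071, 0.187]
eef_rot: [0.99, -0.141, -0.001, -0.0]
ft_force: [0.8, -0.3, 0.3]
width: 0.0868
grip_force: 0.0
```

move_arm(
  steps=[
    {"dx": 0,"dy": 0,"dz": 0,"spin": 0},
    {"dx": 0,"dy": 0,"dz": 0,"spin": 0},
    {"dx": 0,"dy": 0,"dz": 0,"spin": 0},
    {"dx": 0,"dy": 0,"dz": 0,"spin": 0},
    {"dx": 0,"dy": 0,"dz": 0,"spin": 0},
    {"dx": 0,"dy": 0,"dz": 0,"spin": 0},
    {"dx": 0,"dy": 0,"dz": 0,"spin": 0},
  ],
  claw=0,
)

```text
time: 29.55
ee_pos: [0.4772, -0.4073, 0.188]
eef_rot: [0.99, -0.141, 0.0, 0.0]
ft_force: [-1.2, 0.1, 1.8]
width: 0.0596
grip_force: 12.0
```

move_arm(
  steps=[
    {"dx": 0,"dy": 0,"dz": -2,"spin": 0},
    {"dx": 0,"dy": 0,"dz": -4,"spin": 0},
    {"dx": 0,"dy": 0,"dz": -4,"spin": 0},
    {"dx": 0,"dy": 0,"dz": -4,"spin": 0},
    {"dx": -0.6,"dy": -4.8,"dz": 0,"spin": 0},
    {"dx": -0.6,"dy": -4.8,"dz": 0,"spin": 0},
    {"dx": -0.6,"dy": -4.8,"dz": 0,"spin": 0},
    {"dx": -0.6,"dy": -4.8,"dz": 0,"spin": 0},
    {"dx": -0.6,"dy": -4.8,"dz": 0,"spin": 0},
    {"dx": -0.6,"dy": -4.8,"dz": 0,"spin": 0},
    {"dx": -0.6,"dy": -4.8,"dz": 0,"spin": 0},
    {"dx": -0.6,"dy": -4.8,"dz": 0,"spin": 0},
  ],
)

```text
time: 30.75
ee_pos: [0.5382, -0.0232, 0.3279]
eef_rot: [0.99, -0.141, 0.0, 0.0]
ft_force: [2.2, 0.5, -0.8]
width: 0.0594
grip_force: 12.0
```

move_arm(
  steps=[
    {"dx": -0.6,"dy": -4.8,"dz": 0,"spin": 0},
    {"dx": -0.6,"dy": -4.8,"dz": 0,"spin": 0},
    {"dx": -0.7,"dy": -4.8,"dz": 0,"spin": 0},
    {"dx": 0,"dy": 0,"dz": 0,"spin": 0},
    {"dx": 0,"dy": 0,"dz": 0,"spin": 0},
    {"dx": 0,"dy": 0,"dz": 0,"spin": 0},
  ],
)

```text
time: 31.35
ee_pos: [0.5604, 0.1173, 0.3275]
eef_rot: [0.99, -0.142, -0.0, 0.0]
ft_force: [0.1, 0.3, -1.3]
width: 0.0592
grip_force: 12.0
```

```bash
python3 - <<'E'
from h import *
go(*PC,.0964,YAW)
E
```

```text
psi -0.285 pos [0.5604 0.1173 0.3275] dx -0.20 dy -0.53 dz 6.71 spin -0.002
```

move_arm(
  steps=[
    {"dx": -0.2,"dy": -0.5,"dz": 0.5,"spin": -0.002},
    {"dx": 0,"dy": 0,"dz": 1,"spin": 0},
    {"dx": 0,"dy": 0,"dz": 0,"spin": 0},
    {"dx": 0,"dy": 0,"dz": 0,"spin": 0},
    {"dx": 0,"dy": 0,"dz": 0,"spin": 0},
  ],
)

```text
time: 31.85
ee_pos: [0.5599, 0.1236, 0.3128]
eef_rot: [0.99, -0.14, 0.0, 0.0]
ft_force: [0.0, -0.1, -0.6]
width: 0.0595
grip_force: 12.0
```

```bash
python3 - <<'E'
from h import *
go(*PC,.0943,YAW)
E
```

```text
psi -0.282 pos [0.5599 0.1236 0.3128] dx 0.03 dy 0.05 dz 5.45 spin 0.001
```

move_arm(
  steps=[
    {"dx": 0,"dy": 0,"dz": 1,"spin": 0},
    {"dx": 0,"dy": 0,"dz": 1,"spin": 0},
    {"dx": 0,"dy": 0,"dz": 1,"spin": 0},
    {"dx": 0,"dy": 0,"dz": 1,"spin": 0},
    {"dx": 0,"dy": 0,"dz": 0.8,"spin": 0},
    {"dx": 0,"dy": 0,"dz": 0.5,"spin": 0},
    {"dx": 0,"dy": 0,"dz": 0,"spin": 0},
    {"dx": 0,"dy": 0,"dz": 0,"spin": 0},
    {"dx": 0,"dy": 0,"dz": 0,"spin": 0},
  ],
)

```text
time: 32.75
ee_pos: [0.56, 0.1239, 0.2602]
eef_rot: [0.99, -0.14, 0.0, -0.0]
ft_force: [0.7, 0.2, -0.2]
width: 0.0597
grip_force: 12.0
```

```bash
python3 - <<'E'
from h import *
go(*PC,.0943,YAW)
E
```

```text
psi -0.281 pos [0.56   0.1239 0.2602] dx 0.03 dy 0.09 dz 0.19 spin 0.002
```

move_arm(
  steps=[
    {"dx": 0,"dy": 0.07,"dz": 0.15,"spin": 0},
    {"dx": 0,"dy": 0,"dz": 0,"spin": 0},
    {"dx": 0,"dy": 0,"dz": 0,"spin": 0},
  ],
)

```text
time: 33.05
ee_pos: [0.5596, 0.1231, 0.2583]
eef_rot: [0.99, -0.14, 0.0, 0.0]
ft_force: [-1.1, -0.3, -0.6]
width: 0.0595
grip_force: 12.0
```

move_arm(
  steps=[
    {"dx": 0,"dy": 0,"dz": 0,"spin": 0},
    {"dx": 0,"dy": 0,"dz": 0,"spin": 0},
    {"dx": 0,"dy": 0,"dz": 0,"spin": 0},
    {"dx": 0,"dy": 0,"dz": 0,"spin": 0},
    {"dx": 0,"dy": 0,"dz": -2,"spin": 0},
    {"dx": 0,"dy": 0,"dz": -4,"spin": 0},
    {"dx": 0,"dy": 0,"dz": -3,"spin": 0},
    {"dx": 0,"dy": 0,"dz": 0,"spin": 0},
    {"dx": 0,"dy": 0,"dz": 0,"spin": 0},
  ],
  claw=7.8,
)

```text
time: 33.95
ee_pos: [0.5597, 0.1232, 0.3486]
eef_rot: [0.99, -0.14, 0.001, -0.0]
ft_force: [0.1, -0.7, -0.1]
width: 0.0777
grip_force: 0.0
```

```bash
python3 - <<'E'
from h import *
c=grab('wrist','w6.png')
for th in(1.43,1.47,1.5): print(th,proj(c,[*car(45+60*np.sin(th),60-60*np.cos(th)),.134]))
k=car(45+60*np.sin(1.46),60-60*np.cos(1.46));go(*k,.131,YAW)
E
```

```text
1.43 [189.42626825  44.32872824]
1.47 [183.75771191  43.57001941]
1.5 [179.49948566  43.16135791]
psi -0.281 pos [0.5594 0.123  0.3476] dx 10.60 dy -5.39 dz 5.26 spin 0.002
```

View pics/w6.png

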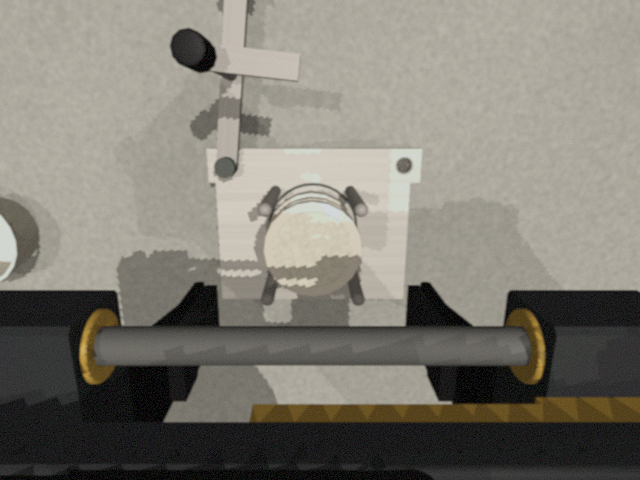

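Four dishes are stacked and level, and no others are left on the table. The knob is at about (187,47), so the keeper is at about 1.45 rad. Back to the knob.

move_arm(
  steps=[
    {"dx": 3.5,"dy": -1.8,"dz": 0,"spin": 0},
    {"dx": 3.5,"dy": -1.8,"dz": 0,"spin": 0},
    {"dx": 3.6,"dy": -1.8,"dz": 0,"spin": 0},
    {"dx": 0,"dy": 0,"dz": 0,"spin": 0},
    {"dx": 0,"dy": 0,"dz": 0,"spin": 0},
    {"dx": 0,"dy": 0,"dz": 0,"spin": 0},
  ],
  claw=5,
)

```text
time: 34.6
ee_pos: [0.6757, 0.1457, 0.3475]
eef_rot: [0.99, -0.14, -0.001, 0.0]
ft_force: [0.2, -0.3, 0.2]
width: 0.0507
grip_force: 0.0
```

```bash
python3 - <<'E'
from h import *
go(.6772,.1440,.131,YAW)
t=np.linspace(1.45,0.02,13)
print(np.c_[6*np.diff(np.sin(t)),6*np.diff(np.cos(t))].round(2).tolist())
E
```

```text
psi -0.281 pos [0.6757 0.1457 0.3475] dx 0.20 dy 0.12 dz 5.25 spin 0.002
[[-0.13, 0.7], [-0.21, 0.68], [-0.29, 0.65], [-0.37, 0.61], [-0.44, 0.57], [-0.5, 0.51], [-0.56, 0.45], [-0.61, 0.38], [-0.65, 0.3], [-0.68, 0.22], [-0.7, 0.14], [-0.71, 0.06]]
```

move_arm(
  steps=[
    {"dx": 0.1,"dy": 0.1,"dz": 1.5,"spin": 0},
    {"dx": 0,"dy": 0,"dz": 2,"spin": 0},
    {"dx": 0,"dy": 0,"dz": 1.7,"spin": 0},
    {"dx": 0,"dy": 0,"dz": 0,"spin": 0},
    {"dx": 0,"dy": 0,"dz": 0,"spin": 0},
  ],
)

```text
time: 35.1
ee_pos: [0.6767, 0.1442, 0.2958]
eef_rot: [0.99, -0.14, -0.0, 0.0]
ft_force: [-0.1, -0.6, 0.2]
width: 0.0501
grip_force: 0.0
```

move_arm(
  steps=[
    {"dx": 0,"dy": 0,"dz": 0,"spin": 0},
    {"dx": 0,"dy": 0,"dz": 0,"spin": 0},
    {"dx": 0,"dy": 0,"dz": 0,"spin": 0},
    {"dx": 0,"dy": 0,"dz": 0,"spin": 0},
    {"dx": 0,"dy": 0,"dz": 0,"spin": 0},
    {"dx": 0,"dy": 0,"dz": 0,"spin": 0},
    {"dx": 0,"dy": 0,"dz": 0,"spin": 0},
    {"dx": 0,"dy": 0,"dz": 0,"spin": 0},
    {"dx": 0,"dy": 0,"dz": 0,"spin": 0},
  ],
  claw=0,
  squeeze=20,
)

```text
time: 36.0
ee_pos: [0.6771, 0.1444, 0.2963]
eef_rot: [0.99, -0.14, 0.0, 0.0]
ft_force: [-0.3, -0.2, 1.1]
width: 0.0155
grip_force: 20.0
```

move_arm(
  steps=[
    {"dx": -0.13,"dy": 0.7,"dz": 0,"spin": 0},
    {"dx": -0.21,"dy": 0.68,"dz": 0,"spin": 0},
    {"dx": -0.29,"dy": 0.65,"dz": 0,"spin": 0},
    {"dx": -0.37,"dy": 0.61,"dz": 0,"spin": 0},
    {"dx": -0.44,"dy": 0.57,"dz": 0,"spin": 0},
    {"dx": -0.5,"dy": 0.51,"dz": 0,"spin": 0},
    {"dx": -0.56,"dy": 0.45,"dz": 0,"spin": 0},
    {"dx": -0.61,"dy": 0.38,"dz": 0,"spin": 0},
    {"dx": -0.65,"dy": 0.3,"dz": 0,"spin": 0},
    {"dx": -0.68,"dy": 0.22,"dz": 0,"spin": 0},
    {"dx": 0,"dy": 0,"dz": 0,"spin": 0},
    {"dx": 0,"dy": 0,"dz": 0,"spin": 0},
  ],
)

```text
time: 37.2
ee_pos: [0.6201, 0.1083, 0.2961]
eef_rot: [0.99, -0.14, -0.0, -0.0]
ft_force: [0.1, 3.1, -1.8]
width: 0.0152
grip_force: 20.0
```

```bash
python3 - <<'E'
from h import *
go(*car(45,0),.131,YAW)
E
```

```text
psi -0.281 pos [0.6201 0.1083 0.2961] dx -1.61 dy 0.21 dz 0.11 spin 0.002
```

Finish the swing, pressing about 2–3 mm past home.

move_arm(
  steps=[
    {"dx": -0.7,"dy": 0.13,"dz": 0,"spin": 0},
    {"dx": -0.6,"dy": 0.06,"dz": 0,"spin": 0},
    {"dx": -0.3,"dy": 0,"dz": 0,"spin": 0},
    {"dx": -0.2,"dy": 0,"dz": 0,"spin": 0},
    {"dx": 0,"dy": 0,"dz": 0,"spin": 0},
    {"dx": 0,"dy": 0,"dz": 0,"spin": 0},
  ],
)

```text
time: 37.8
ee_pos: [0.6025, 0.1108, 0.2961]
eef_rot: [0.99, -0.14, -0.0, 0.0]
ft_force: [2.0, -0.7, -3.6]
width: 0.0153
grip_force: 20.0
```

```bash
python3 - <<'E'
from h import *
go(*car(45,0),.131,YAW);print(telemetry.read_state()['ft_force'])
E
```

```text
psi -0.282 pos [0.6025 0.1108 0.2961] dx 0.15 dy -0.04 dz 0.11 spin 0.001
[ 2.01409254 -0.69061686 -3.6212723 ]
```

move_arm(
  steps=[
    {"dx": -0.2,"dy": 0,"dz": 0,"spin": 0},
    {"dx": -0.2,"dy": 0,"dz": 0,"spin": 0},
    {"dx": 0,"dy": 0,"dz": 0,"spin": 0},
    {"dx": 0,"dy": 0,"dz": 0,"spin": 0},
  ],
)

```text
time: 38.2
ee_pos: [0.5992, 0.1116, 0.2961]
eef_rot: [0.99, -0.14, 0.001, 0.0]
ft_force: [7.5, -1.3, -9.0]
width: 0.0158
grip_force: 20.0
```

move_arm(
  steps=[
    {"dx": 0,"dy": 0,"dz": 0,"spin": 0},
    {"dx": 0,"dy": 0,"dz": 0,"spin": 0},
    {"dx": 0,"dy": 0,"dz": 0,"spin": 0},
    {"dx": 0,"dy": 0,"dz": -2,"spin": 0},
    {"dx": 0,"dy": 0,"dz": -4,"spin": 0},
    {"dx": 0,"dy": 0,"dz": -2,"spin": 0},
    {"dx": -2,"dy": 0,"dz": 0,"spin": 0},
    {"dx": -3,"dy": 0,"dz": 0,"spin": 0},
    {"dx": 0,"dy": 0,"dz": 0,"spin": 0},
    {"dx": 0,"dy": 0,"dz": 0,"spin": 0},
  ],
  claw=4,
)

```text
time: 39.2
ee_pos: [0.5503, 0.1265, 0.3768]
eef_rot: [0.99, -0.14, 0.0, 0.0]
ft_force: [0.6, -0.2, -0.4]
width: 0.04
grip_force: 0.0
```

```bash
python3 - <<'E'
from h import *
print(telemetry.read_state()['joint_positions'])
c=grab('wrist');w=c['img']
b=cv2.resize(w[100:300,180:460],None,fx=2.8,fy=2.8,interpolation=cv2.INTER_CUBIC);cv2.imwrite('pics/w7c.png',b[:,:,::-1])
np.savez('w7.npz',**{k:np.array(c[k]) for k in('camera_matrix','R','t')})
go(.4606,.307,None,YAW)
E
```

```text
[ 0.21283695  0.27465396 -0.61279145  1.63738934  0.16438265  1.28076153
 -2.2805793 ]
psi -0.281 pos [0.5508 0.126  0.3766] dx -13.69 dy -14.88  spin 0.002
```

View pics/w7c.png

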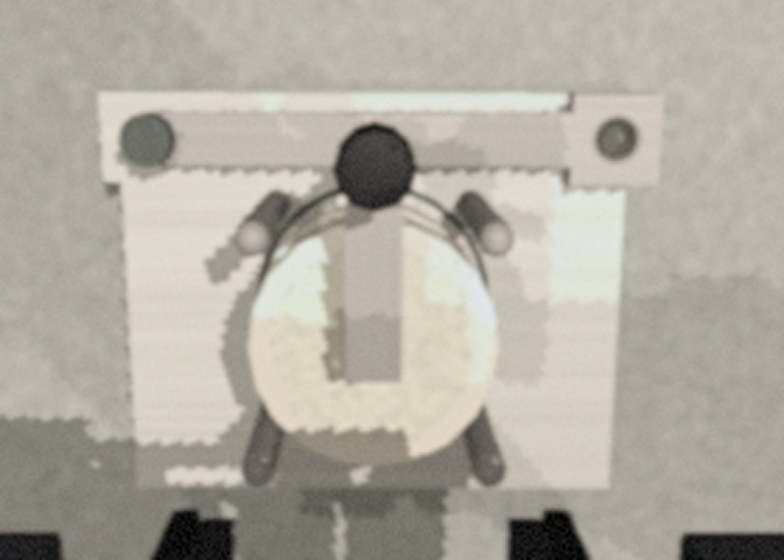

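The keeper is home: hinge (147,139) and hole (617,138) in the crop are level with the plate edge, with the arm over the pile. Next I'll turn a quarter and go to the pin.

move_arm(
  steps=[
    {"dx": -3.4,"dy": -2.2,"dz": 0,"spin": 0},
    {"dx": -3.4,"dy": -2.2,"dz": 0,"spin": 0},
    {"dx": -3.4,"dy": -2.2,"dz": 0,"spin": 0},
    {"dx": -3.4,"dy": -2.2,"dz": 0,"spin": 0},
    {"dx": 0,"dy": 0,"dz": 0,"spin": -0.14},
    {"dx": 0,"dy": 0,"dz": 0,"spin": -0.14},
    {"dx": 0,"dy": 0,"dz": 0,"spin": -0.14},
    {"dx": 0,"dy": 0,"dz": 0,"spin": -0.14},
    {"dx": 0,"dy": 0,"dz": 0,"spin": -0.14},
    {"dx": 0,"dy": 0,"dz": 0,"spin": -0.14},
    {"dx": 0,"dy": 0,"dz": 0,"spin": -0.14},
    {"dx": 0,"dy": 0,"dz": 0,"spin": -0.14},
  ],
)

```text
time: 40.45
ee_pos: [0.4452, 0.2482, 0.3763]
eef_rot: [0.912, 0.409, 0.0, -0.0]
ft_force: [0.0, 0.1, -0.1]
width: 0.04
grip_force: 0.0
```

move_arm(
  steps=[
    {"dx": 0,"dy": 0,"dz": 0,"spin": -0.14},
    {"dx": 0,"dy": 0,"dz": 0,"spin": -0.14},
    {"dx": 0,"dy": 0,"dz": 0,"spin": -0.14},
    {"dx": 0,"dy": 0,"dz": 0,"spin": -0.03},
    {"dx": 0,"dy": 0,"dz": 0,"spin": 0},
    {"dx": 0,"dy": 0,"dz": 0,"spin": 0},
    {"dx": 0,"dy": 0,"dz": 0,"spin": 0},
  ],
)

```text
time: 41.15
ee_pos: [0.4445, 0.2484, 0.3762]
eef_rot: [0.8, 0.6, 0.0, 0.0]
ft_force: [0.0, -0.3, 0.0]
width: 0.0398
grip_force: 0.0
```

```bash
python3 - <<'E'
from h import *
d=dict(np.load('w7.npz'));p=ray(d,(617+.5)/2.8-.5+180,(138+.5)/2.8-.5+100,.033);h=ray(d,(147+.5)/2.8-.5+180,(139+.5)/2.8-.5+100,.033)
print('kh',p,'model',car(45,-65),'hinge',h,car(45,60))
c=grab('wrist');w=c['img']
go(.4606,.307,.059,YAW+np.pi/2)
u,v=proj(c,[.4606,.307,.05]);print(u,v)
u0=int(np.clip(u-65,0,510));v0=int(np.clip(v-65,0,350))
b=cv2.resize(w[v0:v0+130,u0:u0+130],None,fx=4.5,fy=4.5,interpolation=cv2.INTER_CUBIC);cv2.imwrite('pics/pin.png',b[:,:,::-1])
np.savez('pin.npz',o=[u0,v0],**{k:np.array(c[k]) for k in('camera_matrix','R','t')})
E
```

```text
kh [0.58495865 0.04737927 0.033     ] model [0.58585955 0.04831988] hinge [0.61942236 0.16852963 0.033     ] [0.62076425 0.16834763]
psi 1.287 pos [0.4445 0.2485 0.3762] dx 6.07 dy -0.09 dz 15.32 spin -0.000
310.87361212106316 141.82343244197008
```

View pics/pin.png

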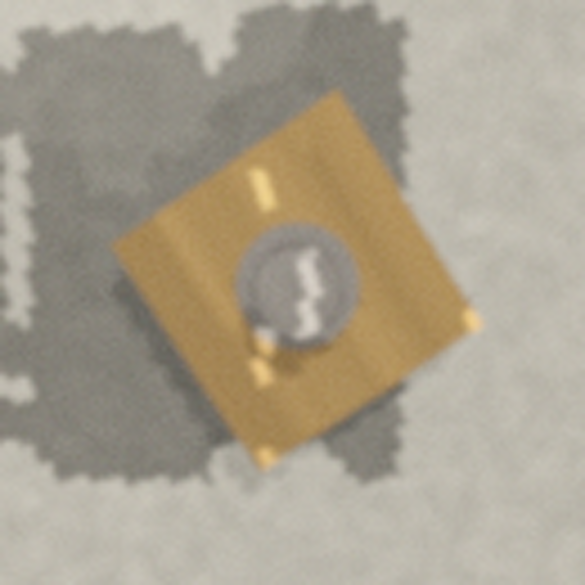

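Pin seen from above: collar centre (297,286) in the crop, block corners (336,90), (115,245), (265,465), (478,320).

```bash
python3 - <<'E'
from h import *
d=dict(np.load('pin.npz'));o=d['o']
f=lambda x,y,z:ray(d,(x+.5)/4.5-.5+o[0],(y+.5)/4.5-.5+o[1],z)
print('collar',f(297,286,.04),'stand',f(298.5,280,.036),'topface',f(285,283,.064))
q=[f(*p,.036)[:2] for p in((336,90),(115,245),(265,465),(478,320))];print([np.linalg.norm(q[i]-q[i-1]).round(4) for i in range(4)])
go(*f(297,286,.04)[:2],.0605,YAW+np.pi/2)
E
```

```text
collar [0.46080989 0.30849446 0.04      ] stand [0.46126408 0.30921932 0.036     ] topface [0.45950514 0.31015791 0.064     ]
[np.float64(0.0429), np.float64(0.0432), np.float64(0.0432), np.float64(0.0425)]
psi 1.287 pos [0.4445 0.2485 0.3762] dx 6.22 dy -0.11 dz 15.17 spin -0.000
```

move_arm(
  steps=[
    {"dx": 3.1,"dy": -0.1,"dz": 0,"spin": 0},
    {"dx": 3.1,"dy": 0,"dz": 0,"spin": 0},
    {"dx": 0,"dy": 0,"dz": 4,"spin": 0},
    {"dx": 0,"dy": 0,"dz": 4,"spin": 0},
    {"dx": 0,"dy": 0,"dz": 3,"spin": 0},
    {"dx": 0,"dy": 0,"dz": 1,"spin": 0},
    {"dx": 0,"dy": 0,"dz": 0,"spin": 0},
    {"dx": 0,"dy": 0,"dz": 0,"spin": 0},
    {"dx": 0,"dy": 0,"dz": 0,"spin": 0},
  ],
)

```text
time: 42.1
ee_pos: [0.4612, 0.3087, 0.258]
eef_rot: [0.8, 0.601, 0.001, 0.0]
ft_force: [1.1, -0.2, 1.5]
width: 0.04
grip_force: 0.0
```

```bash
python3 - <<'E'
from h import *
go(.461,.3088,.0605,YAW+np.pi/2)
E
```

```text
psi 1.288 pos [0.4612 0.3087 0.258 ] dx 0.00 dy -0.03 dz 3.35 spin 0.001
```

move_arm(
  steps=[
    {"dx": 0,"dy": 0,"dz": 1.5,"spin": 0},
    {"dx": 0,"dy": 0,"dz": 1,"spin": 0},
    {"dx": 0,"dy": 0,"dz": 0.8,"spin": 0},
    {"dx": 0,"dy": 0,"dz": 0,"spin": 0},
    {"dx": 0,"dy": 0,"dz": 0,"spin": 0},
    {"dx": 0,"dy": 0,"dz": 0,"spin": 0},
  ],
)

```text
time: 42.7
ee_pos: [0.4608, 0.3084, 0.2235]
eef_rot: [0.799, 0.601, 0.0, -0.0]
ft_force: [-1.2, -0.3, 0.3]
width: 0.0399
grip_force: 0.0
```

move_arm(
  steps=[
    {"dx": 0,"dy": 0,"dz": 0,"spin": 0},
    {"dx": 0,"dy": 0,"dz": 0,"spin": 0},
    {"dx": 0,"dy": 0,"dz": 0,"spin": 0},
    {"dx": 0,"dy": 0,"dz": 0,"spin": 0},
    {"dx": 0,"dy": 0,"dz": 0,"spin": 0},
    {"dx": 0,"dy": 0,"dz": 0,"spin": 0},
    {"dx": 0,"dy": 0,"dz": 0,"spin": 0},
    {"dx": 0,"dy": 0,"dz": 0,"spin": 0},
  ],
  claw=0,
  squeeze=20,
)

```text
time: 43.5
ee_pos: [0.4608, 0.3083, 0.2233]
eef_rot: [0.799, 0.601, 0.0, 0.0]
ft_force: [0.4, -0.7, 1.7]
width: 0.0131
grip_force: 20.0
```

move_arm(
  steps=[
    {"dx": 0,"dy": 0,"dz": -1,"spin": 0},
    {"dx": 0,"dy": 0,"dz": -2,"spin": 0},
    {"dx": 0,"dy": 0,"dz": -4,"spin": 0},
    {"dx": 0,"dy": 0,"dz": -4,"spin": 0},
    {"dx": 0,"dy": 0,"dz": -4,"spin": 0},
    {"dx": 0,"dy": 0,"dz": -2,"spin": 0},
    {"dx": 0,"dy": 0,"dz": 0,"spin": 0},
    {"dx": 0,"dy": 0,"dz": 0,"spin": 0},
  ],
)

```text
time: 44.3
ee_pos: [0.4606, 0.3082, 0.3934]
eef_rot: [0.799, 0.601, 0.0, 0.0]
ft_force: [0.1, 0.0, -0.8]
width: 0.0132
grip_force: 20.0
```

```bash
python3 - <<'E'
from h import *
go(.5854,.0479,.0575,YAW+np.pi/2);print(telemetry.read_state()['joint_positions'].round(2))
E
```

```text
psi 1.289 pos [0.4606 0.3082 0.3934] dx -21.52 dy 19.23 dz 17.19 spin 0.001
[ 0.08  0.3  -0.89  1.63  0.24  1.33 -1.13]
```

move_arm(
  steps=[
    {"dx": -3.6,"dy": 3.2,"dz": 0,"spin": 0},
    {"dx": -3.6,"dy": 3.2,"dz": 0,"spin": 0},
    {"dx": -3.6,"dy": 3.2,"dz": 0,"spin": 0},
    {"dx": -3.6,"dy": 3.2,"dz": 0,"spin": 0},
    {"dx": -3.6,"dy": 3.2,"dz": 0,"spin": 0},
    {"dx": -3.5,"dy": 3.2,"dz": 0,"spin": 0},
    {"dx": 0,"dy": 0,"dz": 0,"spin": 0},
    {"dx": 0,"dy": 0,"dz": 0,"spin": 0},
    {"dx": 0,"dy": 0,"dz": 0,"spin": 0},
    {"dx": 0,"dy": 0,"dz": 0,"spin": 0},
  ],
)

```text
time: 45.3
ee_pos: [0.5848, 0.0499, 0.393]
eef_rot: [0.799, 0.602, -0.0, -0.0]
ft_force: [0.4, 0.8, -0.7]
width: 0.0132
grip_force: 20.0
```

```bash
python3 - <<'E'
from h import *
go(.5854,.0479,.0575,YAW+np.pi/2)
c=grab('wrist','w8.png');grab('scene','s8.png')
e=telemetry.read_state()['ee_pos'];
for z in(.187,.206,.177): print(z,proj(c,[e[0],e[1],e[2]-z]))
E
```

```text
psi 1.291 pos [0.5848 0.0499 0.393 ] dx -0.18 dy 0.12 dz 17.15 spin 0.004
0.187 [313.28127133 301.73420236]
0.206 [313.18865879 285.40576738]
0.177 [313.3379745  311.73148902]
```

View pics/w8.png

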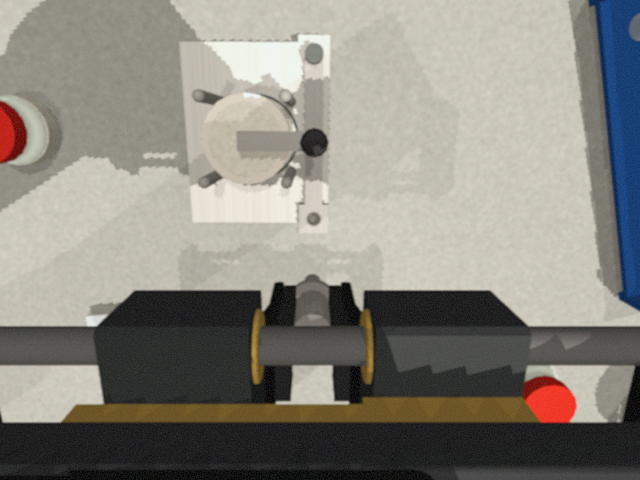

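The pin is held upright, with its tip at (313,278) as predicted. The keeper hole is at (314,218).

```bash
python3 - <<'E'
from h import *
c=grab('wrist');g=cv2.cvtColor(c['img'],cv2.COLOR_RGB2GRAY)[206:231,302:327]
m=(g<g.min()+35);y,x=np.nonzero(m);u,v=x.mean()+302,y.mean()+206
print(u,v,m.sum(),ray(c,u,v,.033),'hinge',ray(c,314,53,.033),car(45,60),car(45,-65))
e=telemetry.read_state()['ee_pos'];print(e,proj(c,[e[0],e[1],e[2]-.216]))
E
```

```text
312.83962264150944 217.99056603773585 106 [0.58496611 0.04773725 0.033     ] hinge [0.62027512 0.16814954 0.033     ] [0.62076425 0.16834763] [0.58585955 0.04831988]
[0.5850107  0.04927795 0.39329829] [312.6165158  277.51279931]
```

move_arm(
  steps=[
    {"dx": -0.15,"dy": 0.05,"dz": 3,"spin": 0.003},
    {"dx": 0,"dy": 0,"dz": 4,"spin": 0},
    {"dx": 0,"dy": 0,"dz": 3,"spin": 0},
    {"dx": 0,"dy": 0,"dz": 2,"spin": 0},
    {"dx": 0,"dy": 0,"dz": 1,"spin": 0},
    {"dx": 0,"dy": 0,"dz": 0,"spin": 0},
    {"dx": 0,"dy": 0,"dz": 0,"spin": 0},
    {"dx": 0,"dy": 0,"dz": 0,"spin": 0},
    {"dx": 0,"dy": 0,"dz": 0,"spin": 0},
  ],
)

```text
time: 46.35
ee_pos: [0.5857, 0.0468, 0.2644]
eef_rot: [0.8, 0.599, 0.001, 0.001]
ft_force: [0.1, -0.1, -0.2]
width: 0.0136
grip_force: 20.0
```

```bash
python3 - <<'E'
from h import *
go(.5852,.0478,.0563,YAW+np.pi/2)
E
```

```text
psi 1.286 pos [0.5857 0.0468 0.2644] dx 0.08 dy -0.08 dz 4.41 spin -0.002
```

move_arm(
  steps=[
    {"dx": 0.08,"dy": -0.07,"dz": 0,"spin": 0},
    {"dx": 0,"dy": 0,"dz": 0,"spin": 0},
    {"dx": 0,"dy": 0,"dz": 0,"spin": 0},
    {"dx": 0,"dy": 0,"dz": 0,"spin": 0},
  ],
)

```text
time: 46.75
ee_pos: [0.5849, 0.0477, 0.2633]
eef_rot: [0.8, 0.6, -0.0, 0.0]
ft_force: [-0.4, -0.5, -0.3]
width: 0.0133
grip_force: 20.0
```

```bash
python3 - <<'E'
from h import *
go(.5852,.0478,.0563,YAW+np.pi/2)
E
```

```text
psi 1.286 pos [0.5849 0.0477 0.2633] dx 0.02 dy 0.02 dz 4.30 spin -0.002
```

move_arm(
  steps=[
    {"dx": 0,"dy": 0,"dz": 0.5,"spin": 0},
    {"dx": 0,"dy": 0,"dz": 0.5,"spin": 0},
    {"dx": 0,"dy": 0,"dz": 0.5,"spin": 0},
    {"dx": 0,"dy": 0,"dz": 0.4,"spin": 0},
    {"dx": 0,"dy": 0,"dz": 0,"spin": 0},
    {"dx": 0,"dy": 0,"dz": 0,"spin": 0},
  ],
)

```text
time: 47.35
ee_pos: [0.5849, 0.0477, 0.2441]
eef_rot: [0.8, 0.6, -0.0, -0.0]
ft_force: [0.2, -0.1, -0.1]
width: 0.0133
grip_force: 20.0
```

move_arm(
  steps=[
    {"dx": 0,"dy": 0,"dz": 0.5,"spin": 0},
    {"dx": 0,"dy": 0,"dz": 0.5,"spin": 0},
    {"dx": 0,"dy": 0,"dz": 0.5,"spin": 0},
    {"dx": 0,"dy": 0,"dz": 0.4,"spin": 0},
    {"dx": 0,"dy": 0,"dz": 0.3,"spin": 0},
    {"dx": 0,"dy": 0,"dz": 0.2,"spin": 0},
    {"dx": 0,"dy": 0,"dz": 0,"spin": 0},
    {"dx": 0,"dy": 0,"dz": 0,"spin": 0},
  ],
)

```text
time: 48.15
ee_pos: [0.585, 0.0477, 0.2203]
eef_rot: [0.8, 0.6, 0.0, 0.0]
ft_force: [0.8, 0.3, 0.3]
width: 0.0135
grip_force: 20.0
```

move_arm(
  steps=[
    {"dx": 0,"dy": 0,"dz": 0.1,"spin": 0},
    {"dx": 0,"dy": 0,"dz": 0.1,"spin": 0},
    {"dx": 0,"dy": 0,"dz": 0,"spin": 0},
  ],
)

```text
time: 48.45
ee_pos: [0.5859, 0.0475, 0.22]
eef_rot: [0.8, 0.599, 0.001, 0.001]
ft_force: [-1.3, -2.8, 12.2]
width: 0.0133
grip_force: 20.0
```

move_arm(
  steps=[
    {"dx": 0,"dy": 0,"dz": 0,"spin": 0},
    {"dx": 0,"dy": 0,"dz": 0,"spin": 0},
    {"dx": 0,"dy": 0,"dz": 0,"spin": 0},
    {"dx": 0,"dy": 0,"dz": 0,"spin": 0},
    {"dx": 0,"dy": 0,"dz": -2,"spin": 0},
    {"dx": 0,"dy": 0,"dz": -4,"spin": 0},
    {"dx": 0,"dy": 0,"dz": -4,"spin": 0},
    {"dx": 0,"dy": 0,"dz": -4,"spin": 0},
    {"dx": -3,"dy": 0,"dz": 0,"spin": 0},
    {"dx": -3,"dy": 0,"dz": 0,"spin": 0},
    {"dx": 0,"dy": 0,"dz": 0,"spin": 0},
    {"dx": 0,"dy": 0,"dz": 0,"spin": 0},
  ],
  claw=4,
)

```text
time: 49.65
ee_pos: [0.5679, -0.0106, 0.3581]
eef_rot: [0.801, 0.599, -0.0, 0.0]
ft_force: [0.5, 0.6, -0.4]
width: 0.0399
grip_force: 0.0
```

```bash
python3 - <<'E'
from h import *
w=grab('wrist')['img'];s=grab('scene')['img']
a=cv2.resize(w[0:285,130:450],(480,428));b=cv2.resize(s[250:350,310:385],(320,428),interpolation=cv2.INTER_CUBIC)
cv2.imwrite('pics/end.png',np.hstack([a,b])[:,:,::-1])
E
```

```text
(no output)
```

View pics/end.png

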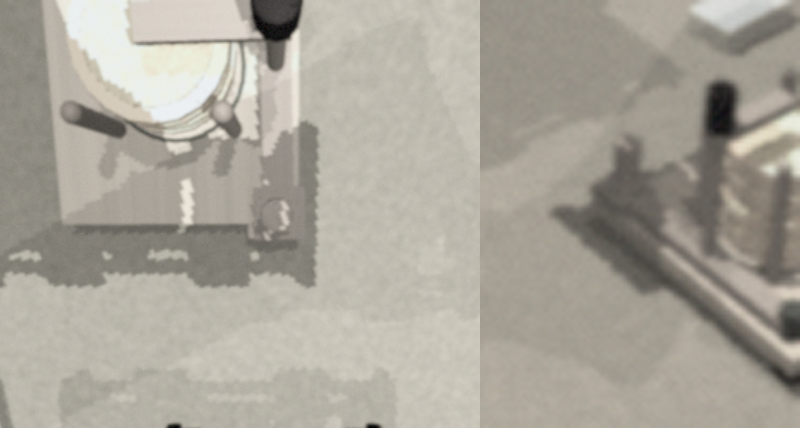

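The pin is seated: its collar is flush on the keeper tab at (275,215) in the left panel, and it pressed back with 12 N at the expected height. The pile is upright and the keeper is home, so I'm handing in.

```bash
python3 -c "
from bench import job
print(job.close_job())"
```

```text
the job is handed in; nothing more can be done
None
```

The job is handed in: all four dishes found on the table are stacked between the rods, the keeper is home over the pile, and the lock pin is fully down and released; the judge gave no result back.

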